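Prove the trip and load the callusing tray by the gauge plate

ROBOT

A 6-joint arm with a two-finger parallel gripper is mounted at the origin on the work surface. World frame = base frame: x ahead of the robot, y to its left, z up, the work surface at z = 0. Lengths are in m, angles in rad, forces in N, time in s.
With the tool pointing down it reaches from about 0.25 to 0.725 m from the base axis. Payload 4 kg.
Tool frame: the origin (TCP) lies midway between the tips of the shut fingers; the grasp point (between the pads) lies 19 mm behind it; z points along the fingers, y is the line along which they close (so a half turn about z gives the same grasp; the last joint's range is limited). The gripper opens to 85 mm and grips with 20 to 120 N. Pads are 22 mm wide; open, the fingers measure 114 mm over their backs; the gripper's body (76 mm by 85 mm) begins 54 mm behind the grasp point. The pads swing forward as they close: fully open they stand 13 mm farther back than shut.
Start: joints at [-1.126, 0.241, 0.005, 1.335, 0, 1.571], TCP at [0.215, -0.451, 0.231] pointing down, gripper open.
Joint ranges: [-2.72, 2.72], [-1.05, 1.87], [-1.09, 1.28], [-1.99, 2.15], [-1.42, 1.44], [-3.14, 3.14]. Speed limits (rad/s): [2.79, 2.79, 3.14, 3.14, 3.14, 3.14].

INTERFACE

Orientations are given as a unit quaternion [x, y, z, w].
In Python, from workcell import bot gives the robot as it stands. The module is installed in compiled form; this text tells all that it offers.
- The arm moves only by the tool drive_tool, never from a script. Its arguments are lists of equal length, an entry for each row: "slide": the shift along the tool's x, y, z scaled (see below), a list of three; "rotation": the turn, a rotation vector about the tool's x, y, z scaled (see below), a list of three. A call has exactly 8 rows; each row is the pose to reach, as a shift and turn from the pose commanded when the call began, along the tool's axes at that moment; what a row does not reach only later rows make up. The controller multiplies each number of a shift by 250 mm and each number of a turn by 0.5 rad. A row lasts 1/8 s, in which the tool goes at most 62.5 mm and 10.7 degrees, less where a joint would pass 70% of its speed; a pose out of reach is approached as far as the arm can. A call with a number of a shift or a turn outside -1 to 1 is refused whole. A call with a gripper value outside its range is refused whole. "gripper" is the opening, from 0 (shut) to 1 (fully open), set as the call begins (left out, the last holds). The fingers move at their own pace and stop on an object; the grip force is fixed at half the most. Time passes only in rows, so rows that repeat a pose let the fingers close, or fill a call up. It gives the time, the measured TCP pose, the force, the opening and the grip force at its end, in the units of the state.
- bot.get_obs(): the state, without advancing time (a new reading comes with each control period).
- bot.camera(name): name is "scene" or "top" or "wrist"; returns a dict with "image" (400x640x3 uint8, red, green, blue), "z_map" (400x640 float32, m along the optical axis (not along the pixel's ray), 0 where there is no reading), "camera_matrix" (3x3 intrinsics, pixels), "xyz" and "orientation" of the camera in the world. Camera axes: x right, y up, looking along -z (the intrinsics and any distortion apply to the point x, -y, -z); pixel columns grow to the right and rows downward; lengths in m; the calibration is good to about 2 mm. A picture is of the moment at which its call begins.
- bot.job_done(): hands the job in; it is judged then, once.
The state is a dict: "clock": time; "joint_pos": joint angles; "joint_vel": joint speeds; "tau": joint torques, N m; "eef_pos": TCP position; "tool_rot": TCP orientation; "ft_force": force on the tool from outside, world axes, zero at the start; "ft_torque": the same for the moment, N m; "grip_width": finger opening in m; "grasp_force": force on a finger pad.
Only numpy, scipy, OpenCV 4.12 (cv2) and the standard library are available. Lean on these libraries where they do the work, as an engineer would, in place of code of your own. Each camera call takes 0.05 s, during which the arm holds its last target. There are 200 camera calls.

TASK

Get the heated callusing tray ready: first prove its safety trip by pressing the test button so that the lever drops, then put the lever fully up again. Then gauge every cutting lying on the bench: send it base end first right through the tightest hole of the gauge plate that its thick end passes, and leave it lying on the floor of the lane behind that hole, wholly clear of the plate. Cuttings get into the lanes only through their own hole, never over or round the plate; leave everything else on the bench where it is.

Things in the scene. Friction and masses are not known exactly. Their poses are not given: they have to be found in the camera images.
- tray: Heated callusing tray, fixed. Origin at bench level below the middle of the gauge plate's back face; x runs through the plate into the lanes (away from the robot), y left along the plate, z up. Upright steel gauge plate 296 mm long, 90 high, 5 thick (x -5 to 0). Behind it four open-topped lanes 135 mm long (x), floor 42 mm above the bench. Left of them (y 160 to 270, x 0 to 110) a control box 75 mm high.
- hole_1 (a point): Centre of the 13 mm round hole at the plate's front face, 50.5 mm above the bench; axes as the tray's. Holes run 73 mm apart from 13 mm at the right (hole_1) to 25 mm at the left (hole_4). Behind each, on the same centre line, is its lane, 70 mm wide between ribs 8 mm high; the hole's lower edge is 2 mm above the lane floor.
- hole_2 (a point): Centre of the 17 mm round hole at the plate's front face, 52.5 mm above the bench; axes as the tray's. Holes run 73 mm apart from 13 mm at the right (hole_1) to 25 mm at the left (hole_4). Behind each, on the same centre line, is its lane, 70 mm wide between ribs 8 mm high; the hole's lower edge is 2 mm above the lane floor.
- hole_3 (a point): Centre of the 21 mm round hole at the plate's front face, 54.5 mm above the bench; axes as the tray's. Holes run 73 mm apart from 13 mm at the right (hole_1) to 25 mm at the left (hole_4). Behind each, on the same centre line, is its lane, 70 mm wide between ribs 8 mm high; the hole's lower edge is 2 mm above the lane floor.
- hole_4 (a point): Centre of the 25 mm round hole at the plate's front face, 56.5 mm above the bench; axes as the tray's. Holes run 73 mm apart from 13 mm at the right (hole_1) to 25 mm at the left (hole_4). Behind each, on the same centre line, is its lane, 70 mm wide between ribs 8 mm high; the hole's lower edge is 2 mm above the lane floor.
- cutting_1_mid (a point): Middle, on the axis, of a 100 mm wooden cutting along x, 11 to 32 g (may be absent). x -10 to +50 mm: thick angular old wood (hardly rolls), base end (+x) pared 2 mm all round over 3 mm; x -50 to -10: shoot, always 9 mm thick. Thickness of the old wood is not told: about 2 mm less than one hole and 2 mm too thick for the next smaller. Lies flat, axis up 0.47 of that thickness, base towards the tray within about 35 degrees.
- cutting_2_mid (a point): Middle, on the axis, of a 100 mm wooden cutting along x, 11 to 32 g (may be absent). x -10 to +50 mm: thick angular old wood (hardly rolls), base end (+x) pared 2 mm all round over 3 mm; x -50 to -10: shoot, always 9 mm thick. Thickness of the old wood is not told: about 2 mm less than one hole and 2 mm too thick for the next smaller. Lies flat, axis up 0.47 of that thickness, base towards the tray within about 35 degrees.
- cutting_3_mid (a point): Middle, on the axis, of a 100 mm wooden cutting along x, 11 to 32 g (may be absent). x -10 to +50 mm: thick angular old wood (hardly rolls), base end (+x) pared 2 mm all round over 3 mm; x -50 to -10: shoot, always 9 mm thick. Thickness of the old wood is not told: about 2 mm less than one hole and 2 mm too thick for the next smaller. Lies flat, axis up 0.47 of that thickness, base towards the tray within about 35 degrees.
- cutting_4_mid (a point): Middle, on the axis, of a 100 mm wooden cutting along x, 11 to 32 g (may be absent). x -10 to +50 mm: thick angular old wood (hardly rolls), base end (+x) pared 2 mm all round over 3 mm; x -50 to -10: shoot, always 9 mm thick. Thickness of the old wood is not told: about 2 mm less than one hole and 2 mm too thick for the next smaller. Lies flat, axis up 0.47 of that thickness, base towards the tray within about 35 degrees.
- test_button (a joint): Test button of the trip: 0 m released, grows to 0.007 m fully down; springs back; about 4 N to push home. Past about 5 mm it tips the lever over.
- button_top (a point): Centre of the top of the white test button, 24 mm across, which stands 15 mm above the control box; pressed straight down.
- trip_lever (a joint): Trip lever: 0 rad fully up (set; it leans 0.35 rad back, away from the robot, and stays there), 1.35 rad dropped forward towards the robot. Its own weight tips it either way past upright (0.35 rad); it moves lightly.
- lever_tip (a point): Top end of the black trip lever, 58 mm from its pivot, 16 mm wide along tray y. Easily pinched from above across tray y, below its tip, and carried round its arc (it turns stiffly in the pinch and lags by up to 0.3 rad, so carry it on past upright until it reads or looks fully up; pushed level against its end it locks).
- lever_pivot (a point): Pivot of the trip lever, its axis along tray y, 66 mm above the bench, 9 mm under the top of the control box; axes as the tray's. When dropped, the lever points towards the robot, its tip about 31 mm above the pivot and 49 mm in front of it.
- can: Bystander: the red plastic sprinkling can, 120 mm high with spout and handles. Origin at its underside.
- vase: Bystander: the glass propagation vase with a cutting in it, 130 mm high, about 84 mm across. Origin at its underside.
- bulb_planter: Bystander: the standing stainless steel bulb planter with a wooden cross handle, 187 mm high. Origin at its underside.
- bowl: Bystander: the white ceramic succulent bowl, 130 mm across and 55 mm high. Origin at its underside.
- grafting_knife: Bystander: a folded grafting knife, 100 x 22 x 14 mm, lying beside the tray. Origin at its underside.
- twine_spool: Bystander: the wooden spool of twine, 60 mm across, 60 mm high. Origin at its underside.
There are look-alikes about, which are no part of the job. What is shaped like the part that bears cutting_4_mid but blue or green is not meant. Leave any orange or purple look-alike of the part that bears cutting_1_mid alone.

How it is judged:
On the way, in this order (a step that is already met when the one before it is completed fails the run):
1. The test button is pressed in (value of joint test_button above 0.0045 m).
2. The trip lever has dropped (value of joint trip_lever above 1.15 rad), for 0.1 s.
3. The trip lever is fully up again (value of joint trip_lever below 0.08 rad), for 0.3 s.
4. Every cutting lies in the lane behind the tightest hole that it passes (x of cutting_1_mid in the frame of tray between 0.046 and 0.135 m and y of cutting_1_mid in the frame of tray between 0.0035 and 0.0695 m and z of each of cutting_1_mid, cutting_2_mid, cutting_3_mid, cutting_4_mid in the frame of tray below 0.062 m and x of cutting_2_mid in the frame of tray between 0.046 and 0.135 m and y of cutting_2_mid in the frame of tray between -0.1425 and -0.0765 m and x of cutting_3_mid in the frame of tray between 0.046 and 0.135 m and y of cutting_3_mid in the frame of tray between 0.0765 and 0.1425 m and x of cutting_4_mid in the frame of tray between 0.046 and 0.135 m and y of cutting_4_mid in the frame of tray between -0.0695 and -0.0035 m), for 0.2 s.
At the end, for the whole second after the job is handed in: The trip lever is up (within 0.08 rad) and the button released; every cutting lies at rest on the floor of the lane behind the tightest hole it passes: its middle at least 46 mm behind the plate's back face, within 33 mm of the lane's centre line and less than 20 mm above the lane floor (all of step 4 and value of joint trip_lever below 0.08 rad and value of joint test_button below 0.002 m and linear speed of each of cutting_1, cutting_2, cutting_3, cutting_4 below 0.05 m/s); the robot touches nothing.
It fails at once if cutting_1 crosses the line of the gauge plate other than through its own hole (x of cutting_1_mid in the frame of tray between -0.008 and 0.003 m and (y of cutting_1_mid in the frame of tray above 0.0465 m or y of cutting_1_mid in the frame of tray below 0.0265 m or z of cutting_1_mid in the frame of tray above 0.07 m)).
It fails at once if cutting_2 crosses the line of the gauge plate other than through its own hole (x of cutting_2_mid in the frame of tray between -0.008 and 0.003 m and (y of cutting_2_mid in the frame of tray above -0.0995 m or y of cutting_2_mid in the frame of tray below -0.1195 m or z of cutting_2_mid in the frame of tray above 0.07 m)).
It fails at once if cutting_3 crosses the line of the gauge plate other than through its own hole (x of cutting_3_mid in the frame of tray between -0.008 and 0.003 m and (y of cutting_3_mid in the frame of tray above 0.1195 m or y of cutting_3_mid in the frame of tray below 0.0995 m or z of cutting_3_mid in the frame of tray above 0.07 m)).
It fails at once if cutting_4 crosses the line of the gauge plate other than through its own hole (x of cutting_4_mid in the frame of tray between -0.008 and 0.003 m and (y of cutting_4_mid in the frame of tray above -0.0265 m or y of cutting_4_mid in the frame of tray below -0.0465 m or z of cutting_4_mid in the frame of tray above 0.07 m)).
It fails at once if A bystander is moved by more than 3 cm (distance of any of can, vase, bulb_planter, bowl, grafting_knife, twine_spool from where it was at the start of the episode above 0.03 m).
Of cutting_1, cutting_2, cutting_3, cutting_4 only 3 to 4 are there at a start; the rules pass over those that are not, and their reading is None.
At some moment in a run one of cutting_1, cutting_2, cutting_3, cutting_4 may be knocked a few centimetres aside while the robot is not near it.
Once in a run the grip may slacken for a moment while it holds something.
It also fails if it takes over 210 s, if anything falls off the work surface, if the arm or the gripper's body presses on something with over 40 N, if the wrist force passes 120 N, or if a joint passes its speed limit or range.

## Working session

There is one attempt and no reset: what is moved stays moved. The work goes in short steps, Python scripts to look and compute and a tool call to move; the robot and the scene stay as the last step left them, time stands still between calls to the robot, and variables do not carry over. Pictures are saved under pics/ and viewed, at most 14 in all, crops included, and the job is handed in when it is done.

Besides the shell and the picture viewer there is one more tool, called after ">>>" as name(argument=value, ...), one argument or row to a line, values as JSON. drive_tool: Moves the arm, as the interface text tells. Shifts and turns lie within -1 to 1; 1 stands for 250 mm of shift or 0.5 rad of turn. Its arguments: {"type":"object","properties":{"slide":{"type":"array","items":{"type":"array","items":{"type":"number"}}},"rotation":{"type":"array","items":{"type":"array","items":{"type":"number"}}},"gripper":{"type":"number"}},"required":["slide","rotation"]}

```bash
mkdir -p pics
cat > h.py <<'E'
import numpy as np, cv2
from workcell import bot
from scipy.spatial.transform import Rotation as R
def snap(name, fn=None):
    c=bot.camera(name)
    if fn: cv2.imwrite('pics/'+fn,c['image'][:,:,::-1])
    return c
def cloud(c):
    K=c['camera_matrix'];z=c['z_map'];v,u=np.indices(z.shape)
    p=np.stack([(u-K[0,2])/K[0,0]*z,-(v-K[1,2])/K[1,1]*z,-z],-1)
    return p@R.from_quat(c['orientation']).as_matrix().T+c['xyz']
def ray(c,u,v,h):
    K=c['camera_matrix'];d=R.from_quat(c['orientation']).as_matrix()@np.array([(u-K[0,2])/K[0,0],-(v-K[1,2])/K[1,1],-1])
    return c['xyz']+d*(h-c['xyz'][2])/d[2]
E
python3 - <<'E'
from h import *
import pickle
for n in('top','scene'):
    c=snap(n,n+'0.png');pickle.dump(c,open(n+'0.pkl','wb'));print(n,c['xyz'],c['orientation'],c['camera_matrix'].tolist(),(c['z_map']>0).mean(), c.keys())
print(bot.get_obs())
E
```

```text
top [0.32044035 0.01230513 1.14626029] [-0.06348508  0.06543945  0.70880944 -0.69948303] [[408.7093946566368, 0.0, 322.2636360639789], [0.0, 408.7093946566368, 202.03293420082002], [0.0, 0.0, 1.0]] 0.99605859375 dict_keys(['image', 'z_map', 'camera_matrix', 'xyz', 'orientation'])
scene [1.50002075 0.3293005  0.80065115] [0.2684352  0.38173561 0.71426349 0.52158233] [[407.28310459832574, 0.0, 318.6939179920974], [0.0, 407.28310459832574, 203.71837268997012], [0.0, 0.0, 1.0]] 0.996015625 dict_keys(['image', 'z_map', 'camera_matrix', 'xyz', 'orientation'])
{'clock': 0.1, 'joint_pos': array([-1.12602865e+00,  2.41300700e-01,  3.91350475e-03,  1.33521143e+00,
       -2.31127588e-06,  1.57077707e+00]), 'joint_vel': array([-0.00142329, -0.00165389,  0.00326215, -0.00200818, -0.00097024,
       -0.00160764]), 'tau': array([-5.02102357e-04, -3.73136973e+01,  2.53010470e+01,  1.08423567e-02,
       -1.26107657e-04, -2.63898620e-06]), 'eef_pos': array([ 0.2148897 , -0.45086519,  0.23054125]), 'tool_rot': array([ 9.75371932e-01,  2.20564688e-01, -1.99871829e-04, -8.78704077e-04]), 'ft_force': array([ 0.69200714,  0.06843203, -0.11180559]), 'ft_torque': array([ 0.03775549,  0.03044267, -0.00721065]), 'grasp_force': 0.0, 'grip_width': 0.0856359346991262}
```

View pics/top0.png

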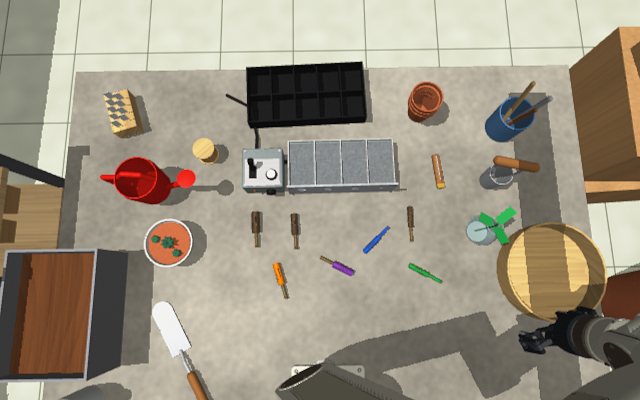

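View pics/scene0.png

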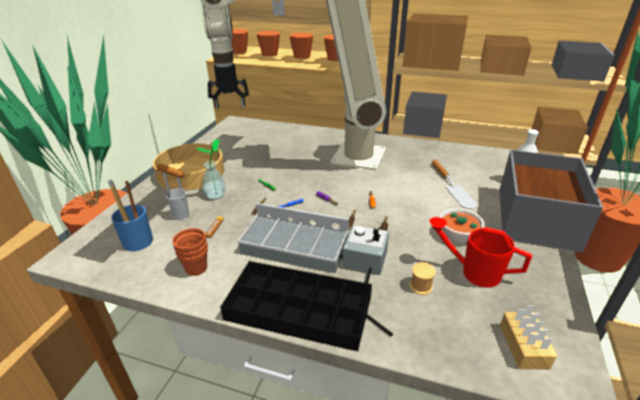

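The top view shows three brown cuttings, at (257,229), (295,231) and (410,223). Orange (281,280), purple (338,265), blue (376,240) and green (425,272) are look-alikes. The tray is at (343,165), with the lever at (252,167) and the button at (271,174).

Run:
```python
from h import *
import pickle
c=pickle.load(open('top0.pkl','rb'));P=cloud(c);im=c['image'];hsv=cv2.cvtColor(im,cv2.COLOR_RGB2HSV)
print('bench z',np.median(P[300:305,230:250,2]), P[260,200])
# plate top
m=np.zeros(im.shape[:2],bool);m[130:205,280:410]=1
q=P[m&(P[...,2]>.075)&(P[...,2]<.11)];print('plate pts',len(q),q.mean(0),q.min(0),q.max(0))
(cx,sz,a)=cv2.minAreaRect(q[:,:2].astype(np.float32)*1000);print(cx,sz,a)
uu,s,vt=np.linalg.svd(q[:,:2]-q[:,:2].mean(0),full_matrices=False);print(vt[0],np.degrees(np.arctan2(vt[0][0],vt[0][1])))
# box
b=np.zeros_like(m);b[140:205,235:290]=1
k=P[b&(P[...,2]>.065)&(P[...,2]<.085)];print('box',len(k),cv2.minAreaRect(k[:,:2].astype(np.float32)*1000),np.median(k[:,2]))
k=P[b&(P[...,2]>.087)];print('high',k.round(3)[::4].tolist()[:30])
# cuttings
for (u0,u1,v0,v1) in((246,270,205,252),(285,305,208,252),(402,418,202,245)):
    mm=np.zeros_like(m);mm[v0:v1,u0:u1]=1
    t=mm&(hsv[...,1]>70)&(hsv[...,0]<25)
    k=P[t];vs,us=np.nonzero(t);r=cv2.minAreaRect(np.c_[us,vs].astype(np.float32))
    print(len(k),r,'z',np.percentile(k[:,2],[50,80,95]).round(4),k[:,:2].min(0).round(3),k[:,:2].max(0).round(3))
im2=cv2.resize(im[125:255,225:435],None,fx=3.8,fy=3.8,interpolation=cv2.INTER_CUBIC);cv2.imwrite('pics/crop1.png',im2[:,:,::-1])
```

```text
bench z 0.0002500063486238213 [ 0.37295474  0.35069379 -0.00405951]
plate pts 380 [ 0.56402629 -0.03087798  0.08575584] [ 0.55416937 -0.19392098  0.07513019] [0.66108401 0.12124667 0.09537055]
(566.8387451171875, -23.556442260742188) (327.2473449707031, 96.32579040527344) 72.85990142822266
[0.06034465 0.9981776 ] 3.459595549886756
box 1484 ((612.564208984375, 160.66738891601562), (130.6906280517578, 113.70272064208984), 89.11771392822266) 0.07530037541810963
high [[0.32, 0.012, 1.146], [0.627, 0.193, 0.118], [0.623, 0.199, 0.123], [0.622, 0.189, 0.124], [0.62, 0.197, 0.122], [0.622, 0.187, 0.117], [0.618, 0.192, 0.121], [0.617, 0.198, 0.114], [0.618, 0.188, 0.111], [0.617, 0.194, 0.107], [0.615, 0.197, 0.104], [0.617, 0.188, 0.096], [0.613, 0.193, 0.1], [0.612, 0.199, 0.095], [0.612, 0.188, 0.094], [0.61, 0.191, 0.091], [0.608, 0.197, 0.087], [0.32, 0.012, 1.146], [0.604, 0.141, 0.092], [0.601, 0.144, 0.09], [0.32, 0.012, 1.146], [0.599, 0.147, 0.087], [0.597, 0.135, 0.095], [0.596, 0.146, 0.09], [0.596, 0.135, 0.09], [0.593, 0.149, 0.091], [0.594, 0.138, 0.087], [0.591, 0.154, 0.089], [0.591, 0.144, 0.089], [0.32, 0.012, 1.146]]
198 ((255.5, 228.5), (35.0, 7.0), 90.0) z [0.0191 0.022  0.0243] [0.32  0.012] [0.509 0.204]
169 ((294.0, 231.0), (34.0, 6.0), 90.0) z [0.0163 0.0181 0.0207] [0.32  0.012] [0.497 0.096]
145 ((410.3404846191406, 223.4474639892578), (35.11897277832031, 4.865506172180176), 86.42366790771484) z [0.0123 0.0149 0.0176] [ 0.32  -0.244] [0.517 0.012]
```

View pics/crop1.png

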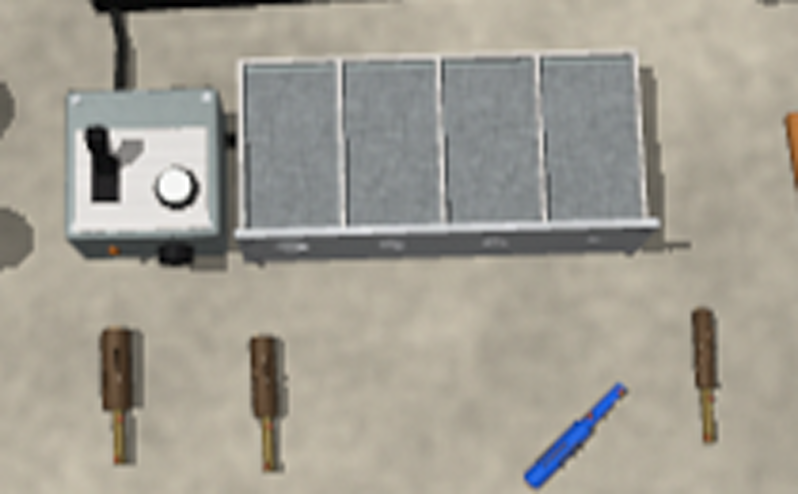

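Crop: the thick end is uppermost (towards the tray) on all three brown cuttings. Their widths are about 30, 26 and 21 px, which suggests 23, 19 and 15 mm. Blue is a look-alike. Next I'll move to an overlook pose.

```bash
cat >> h.py <<'E'
def down(yaw,tilt=0):  # tool x at world yaw, z down; tilt>0 points fingers toward +x
    Rm=np.array([[np.cos(yaw),np.sin(yaw),0],[np.sin(yaw),-np.cos(yaw),0],[0,0,-1.]])
    return R.from_matrix(Rm)*R.from_rotvec([0,tilt,0])
def go(p,rot,frm=None):
    o=bot.get_obs();p0,R0=(o['eef_pos'],R.from_quat(o['tool_rot'])) if frm is None else frm
    s=R0.inv().apply(np.array(p)-p0)/.25; r=(R0.inv()*rot).as_rotvec()/.5
    print('slide',s.round(3).tolist(),'rot',r.round(3).tolist(), 'from',np.round(p0,4)); return (np.array(p),rot)
E
python3 - <<'E'
from h import *
import pickle
c=pickle.load(open('top0.pkl','rb'))
f=lambda a,b,h:ray(c,225+a/3.8,125+b/3.8,h)
A,B=f(236,235,.09),f(660,222,.09);d=A-B;print(A,B,np.linalg.norm(d),np.degrees(np.arctan2(-d[0],d[1])))
print(f(177,186,.09),f(98,132,.12))
down0=down(0)
F=go([.33,-.25,.36],down(.0)); F=go([.42,-.02,.36],down(0),F)
E
```

```text
[0.55752875 0.10052686 0.09      ] [ 0.56295967 -0.19519939  0.09      ] 0.29577611800884296 1.0521006705673455
[0.59320984 0.14191665 0.09      ] [0.62426352 0.19267122 0.12      ]
slide [0.761, -0.528, -0.517] rot [-0.004, 0.001, 0.89] from [ 0.2149 -0.4509  0.2305]
slide [0.36, -0.92, 0.0] rot [0.0, 0.0, 0.0] from [ 0.33 -0.25  0.36]
```

>>> drive_tool(
  slide=[
    [0.15, -0.1, -0.1],
    [0.3, -0.2, -0.2],
    [0.45, -0.3, -0.3],
    [0.6, -0.4, -0.4],
    [0.76, -0.53, -0.52],
    [0.76, -0.53, -0.52],
    [0.76, -0.53, -0.52],
    [0.76, -0.53, -0.52],
  ],
  rotation=[
    [0, 0, 0.18],
    [0, 0, 0.36],
    [0, 0, 0.54],
    [0, 0, 0.72],
    [0, 0, 0.89],
    [0, 0, 0.89],
    [0, 0, 0.89],
    [0, 0, 0.89],
  ],
)

```text
clock: 1.1
eef_pos: [0.3288, -0.2506, 0.3601]
tool_rot: [1.0, -0.001, -0.001, -0.001]
ft_force: [-0.1, 0.6, 0.3]
grip_width: 0.0855
grasp_force: 0.0
```

>>> drive_tool(
  slide=[
    [0.08, -0.2, 0],
    [0.16, -0.4, 0],
    [0.24, -0.6, 0],
    [0.32, -0.8, 0],
    [0.36, -0.92, 0],
    [0.36, -0.92, 0],
    [0.36, -0.92, 0],
    [0.36, -0.92, 0],
  ],
  rotation=[
    [0, 0, 0],
    [0, 0, 0],
    [0, 0, 0],
    [0, 0, 0],
    [0, 0, 0],
    [0, 0, 0],
    [0, 0, 0],
    [0, 0, 0],
  ],
)

```text
clock: 2.1
eef_pos: [0.4194, -0.0213, 0.3611]
tool_rot: [1.0, -0.001, -0.0, 0.0]
ft_force: [0.4, 0.1, 0.3]
grip_width: 0.0855
grasp_force: 0.0
```

Run:
```python
from h import *
import pickle
o=bot.get_obs();print(o['eef_pos'],o['tool_rot'],o['clock'])
c=snap('wrist','w1.png');pickle.dump(c,open('w1.pkl','wb'));print(c['xyz'],R.from_quat(c['orientation']).as_matrix().round(3).tolist(),c['camera_matrix'][0])
```

```text
[ 0.41937458 -0.02133464  0.36110939] [ 9.99999028e-01 -1.36297626e-03 -2.70850893e-04  1.16627917e-04] 2.1
[ 0.497654   -0.02125207  0.50439091] [[-0.004, 0.952, 0.306], [-1.0, -0.004, -0.001], [0.001, -0.306, 0.952]] [340.6036389    0.         318.31337605]
```

View pics/w1.png

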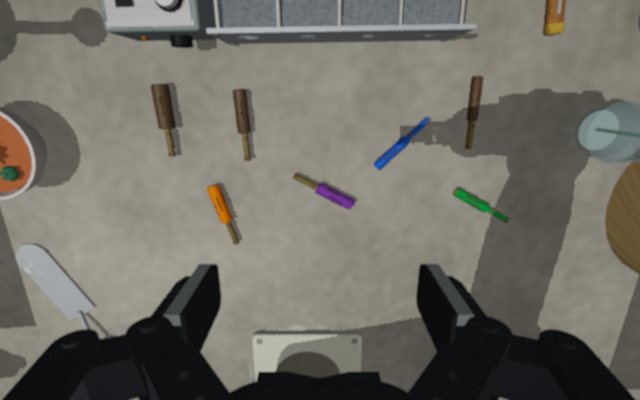

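The wrist view shows the same three cuttings: (163,118), (242,123) and (474,112). Green, blue, purple and orange lie apart. Now I'll press the button with the fingers shut.

>>> drive_tool(
  slide=[
    [0.18, -0.16, 0.15],
    [0.35, -0.33, 0.3],
    [0.52, -0.49, 0.5],
    [0.7, -0.65, 0.68],
    [0.7, -0.65, 0.86],
    [0.7, -0.65, 0.92],
    [0.7, -0.65, 0.92],
    [0.7, -0.65, 0.92],
  ],
  rotation=[
    [0, 0, 0],
    [0, 0, 0],
    [0, 0, 0],
    [0, 0, 0],
    [0, 0, 0],
    [0, 0, 0],
    [0, 0, 0],
    [0, 0, 0],
  ],
  gripper=0,
)

```text
clock: 3.15
eef_pos: [0.6001, 0.0697, 0.1323]
tool_rot: [0.999, 0.047, -0.003, -0.022]
ft_force: [-0.2, 0.1, 1.0]
grip_width: 0.0
grasp_force: 0.0
```

Run:
```python
from h import *
o=bot.get_obs();print(o['eef_pos'],o['grip_width'])
c=snap('top');im=c['image'];cv2.imwrite('pics/t2.png',cv2.resize(im[120:260,220:440],None,fx=3.6,fy=3.6)[:,:,::-1])
go([.594,.142,.083],down(0))
```

```text
[0.60014982 0.06969629 0.13234369] 2.0353019380218225e-05
slide [0.002, -0.278, 0.21] rot [-0.091, 0.011, 0.19] from [0.6004 0.0706 0.1323]
```

>>> drive_tool(
  slide=[
    [0, 0, 0],
    [0, 0, 0],
    [0, 0, 0],
    [0, 0, 0],
    [0, 0, 0],
    [0, 0, 0],
    [0, 0, 0],
    [0, 0, 0],
  ],
  rotation=[
    [0, 0, 0],
    [0, 0, 0],
    [0, 0, 0],
    [0, 0, 0],
    [0, 0, 0],
    [0, 0, 0],
    [0, 0, 0],
    [0, 0, 0],
  ],
)

```text
clock: 4.2
eef_pos: [0.6004, 0.0699, 0.1333]
tool_rot: [0.999, 0.047, -0.002, -0.022]
ft_force: [0.3, 0.5, -0.3]
grip_width: -0.0001
grasp_force: 0.0
```

Run:
```python
from h import *
o=bot.get_obs();print(o['eef_pos'],o['joint_pos'])
F=go([.594,.142,.11],down(0));F=go([.594,.142,.082],down(0),F)
```

```text
[0.60044159 0.06990033 0.13331393] [0.09346916 0.50293026 0.13040382 1.20046768 0.04467424 3.14058202]
slide [0.002, -0.285, 0.106] rot [-0.089, 0.009, 0.189] from [0.6004 0.0699 0.1333]
slide [0.0, 0.0, 0.112] rot [0.0, 0.0, 0.0] from [0.594 0.142 0.11 ]
```

The last joint is at its range limit, so I'll turn the wrist the other way and approach the button.

>>> drive_tool(
  slide=[
    [0, -0.1, 0],
    [0, -0.2, 0],
    [0, -0.28, 0],
    [0, -0.28, 0.1],
    [0, -0.28, 0.1],
    [0, -0.28, 0.1],
    [0, -0.28, 0.1],
    [0, -0.28, 0.1],
  ],
  rotation=[
    [0, 0, -0.2],
    [0, 0, -0.4],
    [0, 0, -0.6],
    [-0.09, 0.01, -0.8],
    [-0.09, 0.01, -1.0],
    [-0.09, 0.01, -1.0],
    [-0.09, 0.01, -1.0],
    [-0.09, 0.01, -1.0],
  ],
)

```text
clock: 5.2
eef_pos: [0.5941, 0.1404, 0.1119]
tool_rot: [0.956, 0.292, 0.007, 0.0]
ft_force: [0.4, -0.5, 0.5]
grip_width: -0.0001
grasp_force: 0.0
```

Run:
```python
from h import *
o=bot.get_obs();print(o['eef_pos'],o['joint_pos'])
F=go([.594,.142,.082],down(.59))
```

```text
[0.59407737 0.14044107 0.1119131 ] [2.31724977e-01 5.17362014e-01 9.63113655e-02 1.13496433e+00
 8.35083529e-04 2.78035677e+00]
slide [0.002, -0.006, 0.12] rot [0.009, -0.028, 0.006] from [0.5941 0.1404 0.1119]
```

>>> drive_tool(
  slide=[
    [0, -0.005, 0.03],
    [0, -0.005, 0.06],
    [0, -0.005, 0.09],
    [0, -0.005, 0.11],
    [0, -0.005, 0.12],
    [0, -0.005, 0.12],
    [0, -0.005, 0.12],
    [0, -0.005, 0.12],
  ],
  rotation=[
    [0, -0.03, 0],
    [0, -0.03, 0],
    [0, -0.03, 0],
    [0, -0.03, 0],
    [0, -0.03, 0],
    [0, -0.03, 0],
    [0, -0.03, 0],
    [0, -0.03, 0],
  ],
)

```text
clock: 6.2
eef_pos: [0.5931, 0.1418, 0.083]
tool_rot: [0.956, 0.293, 0.0, 0.002]
ft_force: [-4.0, -0.5, 9.8]
grip_width: 0.0001
grasp_force: 4.6
```

>>> drive_tool(
  slide=[
    [0, 0, -0.1],
    [0, 0, -0.2],
    [0, 0, -0.4],
    [0, 0, -0.55],
    [0, 0, -0.55],
    [0, 0, -0.55],
    [0, 0, -0.55],
    [0, 0, -0.55],
  ],
  rotation=[
    [0, 0, 0],
    [0, 0, 0],
    [0, 0, 0],
    [0, 0, -0.2],
    [0, 0, -0.4],
    [0, 0, -0.6],
    [0, 0, -0.8],
    [0, 0, -1.0],
  ],
)

```text
clock: 7.2
eef_pos: [0.5932, 0.1423, 0.2186]
tool_rot: [0.853, 0.522, -0.001, 0.002]
ft_force: [0.4, 0.4, -0.3]
grip_width: -0.0004
grasp_force: 0.0
```

>>> drive_tool(
  slide=[
    [0, 0, 0],
    [0, 0, 0],
    [0, 0, 0],
    [0, 0, 0],
    [0, 0, 0],
    [0, 0, 0],
    [0, 0, 0],
    [0, 0, 0],
  ],
  rotation=[
    [0, 0, -0.2],
    [0, 0, -0.4],
    [0, 0, -0.6],
    [0, 0, -0.8],
    [0, 0, -1],
    [0, 0, -1],
    [0, 0, -1],
    [0, 0, -1.0],
  ],
)

```text
clock: 8.2
eef_pos: [0.5932, 0.1424, 0.2189]
tool_rot: [0.699, 0.715, -0.001, 0.002]
ft_force: [0.3, -0.4, 0.6]
grip_width: 0.0001
grasp_force: 0.0
```

>>> drive_tool(
  slide=[
    [0, 0, 0],
    [0, 0, 0],
    [0, 0, 0],
    [0, 0, 0],
    [0, 0, 0],
    [0, 0, 0],
    [0, 0, 0],
    [0, 0, 0],
  ],
  rotation=[
    [0, 0, -0.2],
    [0, 0, -0.4],
    [0, 0, -0.6],
    [0, 0, -0.8],
    [0, 0, -1],
    [0, 0, -1],
    [0, 0, -1],
    [0, 0, -1.0],
  ],
  gripper=0.5,
)

```text
clock: 9.2
eef_pos: [0.5933, 0.1424, 0.219]
tool_rot: [0.5, 0.866, -0.002, 0.002]
ft_force: [-0.1, -0.7, -1.0]
grip_width: 0.0428
grasp_force: 0.0
```

Run:
```python
from h import *
o=bot.get_obs();print(o['eef_pos'],o['joint_pos'])
F=go([.40,.08,.30],down(2.6)); go([.40,.08,.30],down(3.1416+.018),F)
c=snap('top');im=c['image'];cv2.imwrite('pics/t3.png',cv2.resize(im[120:260,220:440],None,fx=3.6,fy=3.6)[:,:,::-1])
```

```text
[0.59327707 0.14240545 0.21900574] [ 0.237812    0.46867514  0.30236743  1.40454506 -0.00449668  1.28607228]
slide [0.168, -0.795, -0.324] rot [-0.005, 0.008, -1.013] from [0.5933 0.1424 0.219 ]
slide [0.0, 0.0, 0.0] rot [0.0, 0.0, -1.119] from [0.4  0.08 0.3 ]
```

>>> drive_tool(
  slide=[
    [0.04, -0.2, 0],
    [0.08, -0.4, 0],
    [0.12, -0.6, 0],
    [0.17, -0.8, 0],
    [0.17, -0.8, 0],
    [0.17, -0.8, 0],
    [0.17, -0.8, 0],
    [0.17, -0.8, 0],
  ],
  rotation=[
    [0, 0, -0.2],
    [0, 0, -0.4],
    [0, 0, -0.6],
    [0, 0, -0.8],
    [0, 0, -1],
    [0, 0, -1],
    [0, 0, -1],
    [0, 0, -1.0],
  ],
)

```text
clock: 10.25
eef_pos: [0.3994, 0.0794, 0.219]
tool_rot: [0.271, 0.963, -0.002, 0.001]
ft_force: [0.6, -0.5, -0.1]
grip_width: 0.0429
grasp_force: 0.0
```

>>> drive_tool(
  slide=[
    [0, 0, 0],
    [0, 0, 0],
    [0, 0, 0],
    [0, 0, 0],
    [0, 0, 0],
    [0, 0, 0],
    [0, 0, 0],
    [0, 0, 0],
  ],
  rotation=[
    [0, 0, -0.2],
    [0, 0, -0.4],
    [0, 0, -0.6],
    [0, 0, -0.8],
    [0, 0, -1],
    [0, 0, -1],
    [0, 0, -1],
    [0, 0, -1.0],
  ],
)

```text
clock: 11.25
eef_pos: [0.3989, 0.0793, 0.219]
tool_rot: [0.024, 1.0, -0.002, 0.0]
ft_force: [-0.2, 0.6, -1.0]
grip_width: 0.0426
grasp_force: 0.0
```

Run:
```python
from h import *
import pickle
o=bot.get_obs();print(o['eef_pos'],o['joint_pos'],R.from_quat(o['tool_rot']).as_matrix().round(3).tolist())
c=snap('wrist','w2.png');pickle.dump(c,open('w2.pkl','wb'));print(c['xyz'])
```

```text
[0.39887545 0.07927691 0.21903836] [ 0.19954442  0.06231048 -0.24057006  1.26794779 -0.00448897  0.2477718 ] [[-0.999, 0.048, 0.001], [0.048, 0.999, -0.004], [-0.001, -0.004, -1.0]]
[0.32020725 0.083943   0.36226354]
```

View pics/w2.png

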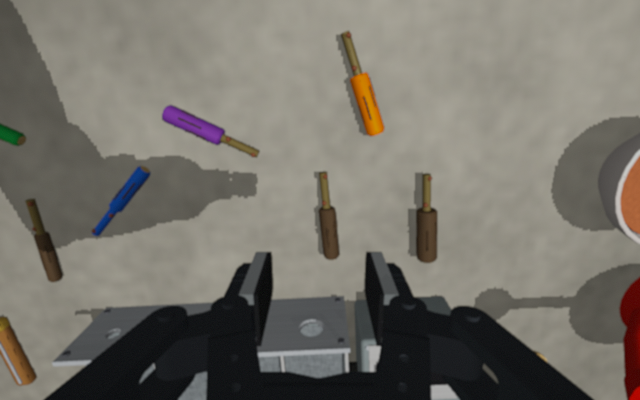

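Wrist view (upside down): cuttings at (428,218), (328,215) and (43,240). The plate front with holes at (312,327) and (113,334) is partly hidden by the fingers. I'll tilt to see the plate front and the lever.

>>> drive_tool(
  slide=[
    [0, -0.1, 0],
    [0, -0.2, 0],
    [0, -0.3, 0],
    [0, -0.3, 0],
    [0, -0.3, 0],
    [0, -0.3, 0],
    [0, -0.3, 0],
    [0, -0.3, 0],
  ],
  rotation=[
    [0, -0.2, 0],
    [0, -0.4, 0],
    [0, -0.6, 0],
    [0, -0.8, 0],
    [0, -1, 0],
    [0, -1, 0],
    [0, -1, 0],
    [0, -1, 0],
  ],
)

```text
clock: 12.3
eef_pos: [0.3965, 0.0044, 0.2203]
tool_rot: [0.022, 0.968, -0.008, 0.248]
ft_force: [-0.7, -0.1, -1.1]
grip_width: 0.0428
grasp_force: 0.0
```

Run:
```python
from h import *
import pickle
o=bot.get_obs();print(o['eef_pos'],o['joint_pos'])
c=snap('wrist','w3.png');pickle.dump(c,open('w3.pkl','wb'));print(c['xyz'])
```

```text
[0.39650307 0.00444205 0.22034582] [ 0.04963821 -0.34526172 -0.70260416  0.71420927 -0.05022554  0.08315285]
[0.25912909 0.01156921 0.30838574]
```

View pics/w3.png

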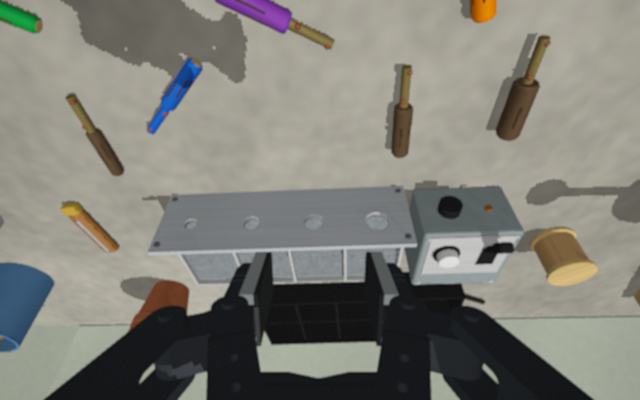

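The wrist view shows the plate front with holes 1 to 4 at (191,224), (252,223), (314,223) and (376,221). The button is at (447,257) and the lever has dropped at (492,253).

Run:
```python
from h import *
import pickle
c=pickle.load(open('w3.pkl','rb'));P=cloud(c);im=c['image']
g=cv2.cvtColor(im,cv2.COLOR_RGB2GRAY).astype(float)
# plate front plane fit
m=np.zeros(g.shape,bool);m[203:235,180:395]=1
q=P[m];ctr=np.median(q,0)
for _ in range(5):
    ce=q.mean(0);n=np.linalg.svd(q-ce,full_matrices=False)[2][2];r=(q-ce)@n;q=q[abs(r)<max(.0015,1.5*abs(r).std()*.8)]
n=n*np.sign(n[0]);print('plane',ce,n,'yaw',np.degrees(np.arctan2(n[1],n[0])),len(q),abs((q-ce)@n).mean())
res=(P-ce)@n
dm=((res>.0025)&m).astype(np.uint8)
nn,l,st,ct=cv2.connectedComponentsWithStats(dm)
hz=[.0505,.0525,.0545,.0565]
for i in range(1,nn):
    if st[i,4]>15: print('res',st[i],ct[i],P[l==i].mean(0).round(4))
# bright/dark blob
for k,(u,v) in enumerate([(191,224),(252,223),(314,223),(376,221)]):
    w=im[v-12:v+13,u-15:u+16];big=cv2.resize(w,None,fx=6,fy=6,interpolation=cv2.INTER_CUBIC)
    cv2.imwrite(f'pics/h{k}.png',big[:,:,::-1])
print('tray depth of plate vs x known')
cv2.imwrite('pics/holes.png',np.hstack([cv2.imread(f'pics/h{k}.png') for k in range(4)]))
Kc=c['camera_matrix']
for nm,(u,v,h) in dict(btn=(447,257,.09)).items(): print(nm,ray(c,u,v,h))
# lever points
lm=np.zeros_like(m);lm[236:275,470:520]=1;k=P[lm&(g<45)&(P[...,2]>.05)];print('lever',len(k),np.percentile(k,[5,50,95],axis=0).round(4))
print('plate bottom/top z test',P[240,300],P[200,300])
```

```text
plane [ 0.56102039 -0.05833119  0.04891518] [0.99940817 0.00762538 0.03354332] yaw 0.43715240122664895 1867 0.0004557798256454241
res [367 214  21  16 259] [377.1042471  221.74131274] [0.5788 0.066  0.0434]
res [305 216  18  13 178] [313.49438202 222.3988764 ] [ 0.5765 -0.0109  0.0436]
res [245 219  14  10 109] [251.36697248 223.34862385] [ 0.5748 -0.0866  0.0437]
res [186 220  11   8  59] [190.6440678  223.83050847] [ 0.5718 -0.1606  0.0443]
tray depth of plate vs x known
btn [0.58793468 0.13971443 0.09      ]
lever 341 [[0.5586 0.1854 0.0775]
 [0.5829 0.1898 0.084 ]
 [0.6165 0.1994 0.1006]]
plate bottom/top z test [ 0.56050646 -0.02436891  0.08152621] [ 0.56003708 -0.02684814  0.0209496 ]
```

View pics/holes.png

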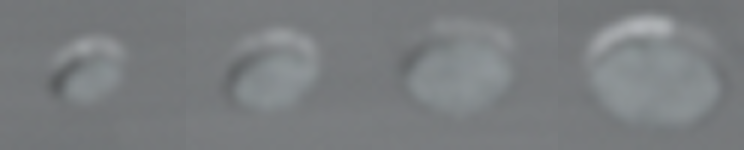

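Run:
```python
from h import *
import pickle
c=pickle.load(open('w3.pkl','rb'));n=np.array([.99994,.0076,0]);ce=np.array([.561,-.0583,.049])
K=c['camera_matrix'];M=R.from_quat(c['orientation']).as_matrix()
px=[(190.8,223.7),(251.4,223.4),(313.5,222.4),(377.0,221.6)];hz=[.0505,.0525,.0545,.0565]
A=[]
for (u,v),h in zip(px,hz):
    p=ray(c,u,v,h);d=M@np.array([(u-K[0,2])/K[0,0],-(v-K[1,2])/K[1,1],-1]);t=((ce-c['xyz'])@n)/(d@n);print(p.round(4),(c['xyz']+t*d).round(4));A.append(p)
A=np.array(A);print(np.diff(A,axis=0)); pol=np.polyfit(A[:,1],A[:,0],1);yaw=np.arctan(-pol[0]);print('yaw',np.degrees(yaw))
# cuttings endpoints from w2 (upside down) by colour mask
for f,boxes in(('w2.pkl',[(415,165,442,268),(315,165,342,262),(22,195,65,285)]),('w3.pkl',[(492,30,555,145),(390,60,415,162),(62,90,128,180)])):
  c=pickle.load(open(f,'rb'));im=c['image'];hsv=cv2.cvtColor(im,cv2.COLOR_RGB2HSV)
  for (a,b,e,g) in boxes:
    s=hsv[b:g,a:e];t=((s[...,1]>75)&(s[...,0]<25)).astype(np.uint8)
    nn,l,st,ct=cv2.connectedComponentsWithStats(t);i=1+st[1:,4].argmax();vs,us=np.nonzero(l==i);us=us+a;vs=vs+b
    W=np.array([ray(c,u,v,.009)[:2] for u,v in zip(us,vs)])
    ctr=W.mean(0);d=np.linalg.svd(W-ctr,full_matrices=False)[2][0];d*=np.sign(d[0]);s_=(W-ctr)@d;w=(W-ctr)@np.array([-d[1],d[0]])
    th=s_>s_.max()-.05; th&=s_<s_.max()-.008; ns=s_<s_.min()+.03
    print(f,len(W),'base',(ctr+d*s_.max()).round(4),'tail',(ctr+d*s_.min()).round(4),'len',round(np.ptp(s_),4),'yaw',np.degrees(np.arctan2(d[1],d[0])).round(1),'thick w',np.ptp(np.percentile(w[th],[3,97])).round(4),'shoot w',np.ptp(np.percentile(w[ns],[3,97])).round(4))
```

```text
[ 0.5642 -0.1562  0.0505] [ 0.5617 -0.1549  0.0526]
[ 0.5644 -0.0833  0.0525] [ 0.5612 -0.0823  0.0552]
[ 0.5633 -0.01    0.0545] [ 0.5606 -0.0098  0.0567]
[0.5626 0.0632 0.0565] [0.5601 0.0627 0.0586]
[[ 0.00017379  0.07293735  0.002     ]
 [-0.00107175  0.07331732  0.002     ]
 [-0.00067645  0.07314312  0.002     ]]
yaw 0.45407301868135325
w2.pkl 1245 base [0.5136 0.1977] tail [0.4098 0.1921] len 0.104 yaw 3.1 thick w 0.0201 shoot w 0.0076
w2.pkl 1002 base [0.5043 0.0884] tail [0.4023 0.0825] len 0.1022 yaw 3.3 thick w 0.0156 shoot w 0.0072
w2.pkl 1009 base [ 0.5188 -0.2388] tail [ 0.417  -0.2386] len 0.1017 yaw -0.1 thick w 0.0164 shoot w 0.0097
w3.pkl 1901 base [0.4883 0.1996] tail [0.3812 0.1946] len 0.1072 yaw 2.6 thick w 0.0234 shoot w 0.0086
w3.pkl 1150 base [0.5064 0.089 ] tail [0.4018 0.0826] len 0.1048 yaw 3.5 thick w 0.0159 shoot w 0.0074
w3.pkl 978 base [ 0.5186 -0.2391] tail [ 0.416  -0.2384] len 0.1026 yaw -0.4 thick w 0.0155 shoot w 0.0093
```

The leftmost cutting was knocked about 25 mm back between views. The thick-to-shoot ratios of 2.6, 2.15 and 1.7 give 23, 19 and 15 mm, so the left cutting goes to hole 4, the middle one to hole 3 and the right one to hole 2. Next is the lever.

Run:
```python
from h import *
Y=np.pi+.008
F=go([.47,.11,.17],down(Y));F=go([.568,.192,.17],down(Y),F);F=go([.568,.192,.082],down(Y),F)
```

```text
slide [-0.145, 0.437, 0.306] rot [-0.036, 1.002, -0.106] from [0.3963 0.0044 0.2201]
slide [-0.395, 0.325, 0.0] rot [0.0, 0.0, 0.0] from [0.47 0.11 0.17]
slide [0.0, 0.0, 0.352] rot [0.0, 0.0, 0.0] from [0.568 0.192 0.17 ]
```

>>> drive_tool(
  slide=[
    [-0.04, 0.1, 0.08],
    [-0.08, 0.2, 0.15],
    [-0.12, 0.3, 0.2],
    [-0.145, 0.437, 0.306],
    [-0.145, 0.437, 0.306],
    [-0.145, 0.437, 0.306],
    [-0.145, 0.437, 0.306],
    [-0.145, 0.437, 0.306],
  ],
  rotation=[
    [0, 0.2, -0.02],
    [-0.01, 0.4, -0.04],
    [-0.02, 0.6, -0.06],
    [-0.03, 0.8, -0.08],
    [-0.036, 1, -0.106],
    [-0.036, 1, -0.106],
    [-0.036, 1, -0.106],
    [-0.036, 1, -0.106],
  ],
)

```text
clock: 13.35
eef_pos: [0.4682, 0.1097, 0.1697]
tool_rot: [-0.004, 1.0, 0.0, 0.001]
ft_force: [0.1, 0.8, -0.0]
grip_width: 0.0425
grasp_force: 0.0
```

>>> drive_tool(
  slide=[
    [-0.1, 0.08, 0],
    [-0.2, 0.16, 0],
    [-0.3, 0.24, 0],
    [-0.395, 0.325, 0],
    [-0.395, 0.325, 0],
    [-0.395, 0.325, 0],
    [-0.395, 0.325, 0],
    [-0.395, 0.325, 0],
  ],
  rotation=[
    [0, 0, 0],
    [0, 0, 0],
    [0, 0, 0],
    [0, 0, 0],
    [0, 0, 0],
    [0, 0, 0],
    [0, 0, 0],
    [0, 0, 0],
  ],
)

```text
clock: 14.35
eef_pos: [0.5666, 0.1914, 0.1698]
tool_rot: [-0.004, 1.0, -0.0, 0.001]
ft_force: [0.2, 0.4, 0.3]
grip_width: 0.0422
grasp_force: 0.0
```

Run:
```python
from h import *
Y=np.pi+.008
c=snap('wrist');im=c['image'];cv2.imwrite('pics/w4.png',im[:,:,::-1]); print(c['xyz'])
F=go([.568,.192,.082],down(Y))
```

```text
[0.48776116 0.19115397 0.31304397]
slide [-0.005, 0.002, 0.351] rot [-0.0, 0.002, -0.001] from [0.5667 0.1915 0.1697]
```

View pics/w4.png

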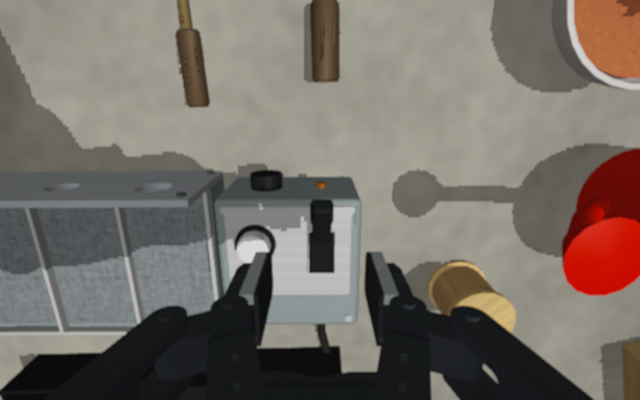

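The lever (321,225) is centred between the fingers (255 and 380). I'll go down, pinch it and carry it round its arc.

>>> drive_tool(
  slide=[
    [-0.005, 0, 0.1],
    [-0.005, 0, 0.2],
    [-0.005, 0, 0.3],
    [-0.005, 0, 0.35],
    [-0.005, 0, 0.35],
    [-0.005, 0, 0.35],
    [-0.005, 0, 0.35],
    [-0.005, 0, 0.35],
  ],
  rotation=[
    [0, 0, 0],
    [0, 0, 0],
    [0, 0, 0],
    [0, 0, 0],
    [0, 0, 0],
    [0, 0, 0],
    [0, 0, 0],
    [0, 0, 0],
  ],
)

```text
clock: 15.4
eef_pos: [0.5688, 0.1922, 0.0827]
tool_rot: [-0.004, 1.0, 0.0, 0.001]
ft_force: [0.4, -0.4, 0.2]
grip_width: 0.0428
grasp_force: 0.0
```

>>> drive_tool(
  slide=[
    [0, 0, 0],
    [0, 0, 0],
    [0, 0, 0],
    [0, 0, 0],
    [0, 0, 0],
    [0, 0, 0],
    [0, 0, 0],
    [0, 0, 0],
  ],
  rotation=[
    [0, 0, 0],
    [0, 0, 0],
    [0, 0, 0],
    [0, 0, 0],
    [0, 0, 0],
    [0, 0, 0],
    [0, 0, 0],
    [0, 0, 0],
  ],
  gripper=0.1,
)

```text
clock: 16.4
eef_pos: [0.5684, 0.1933, 0.0824]
tool_rot: [-0.004, 1.0, 0.001, 0.001]
ft_force: [-1.0, 5.2, 2.9]
grip_width: 0.0145
grasp_force: 60.7
```

>>> drive_tool(
  slide=[
    [-0.03, 0, -0.034],
    [-0.065, 0, -0.061],
    [-0.107, 0, -0.077],
    [-0.152, 0, -0.083],
    [-0.187, 0, -0.079],
    [-0.222, 0, -0.068],
    [-0.253, 0, -0.051],
    [-0.253, 0, -0.051],
  ],
  rotation=[
    [0, 0, 0],
    [0, 0, 0],
    [0, 0, 0],
    [0, 0, 0],
    [0, 0, 0],
    [0, 0, 0],
    [0, 0, 0],
    [0, 0, 0],
  ],
)

```text
clock: 17.4
eef_pos: [0.6322, 0.1919, 0.0947]
tool_rot: [-0.004, 1.0, -0.001, 0.001]
ft_force: [-0.8, -0.1, -0.0]
grip_width: 0.0086
grasp_force: 0.1
```

Run:
```python
from h import *
o=bot.get_obs();print(o['eef_pos'],o['grip_width'],o['ft_force'])
c=snap('wrist');a=c['image'][150:330,180:460];c=snap('scene');b=c['image'][200:290,320:420]
cv2.imwrite('pics/w5.png',np.hstack([cv2.resize(a,(560,360)),cv2.resize(b,(240,360))])[:,:,::-1])
```

```text
[0.63216425 0.19194101 0.09468375] 0.008552697986739802 [-0.76847001 -0.05892102 -0.01262306]
```

View pics/w5.png

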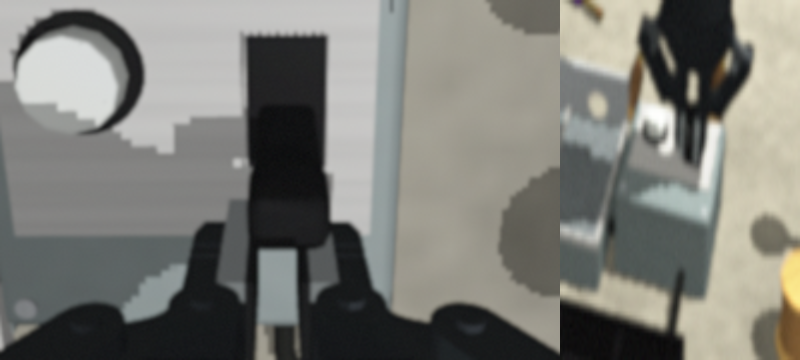

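The fingers slipped off past the tip, and the lever looks tipped back. I'll back away, lift and check.

>>> drive_tool(
  slide=[
    [-0.02, 0, -0.05],
    [-0.04, 0, -0.15],
    [-0.04, 0, -0.3],
    [-0.04, 0, -0.4],
    [0.16, 0, -0.4],
    [0.3, 0, -0.4],
    [0.3, 0, -0.4],
    [0.3, 0, -0.4],
  ],
  rotation=[
    [0, 0, 0],
    [0, 0, 0],
    [0, 0, 0],
    [0, 0, 0],
    [0, 0, 0],
    [0, 0, 0],
    [0, 0, 0],
    [0, 0, 0],
  ],
)

```text
clock: 18.5
eef_pos: [0.5574, 0.1919, 0.1956]
tool_rot: [-0.004, 1.0, 0.0, 0.002]
ft_force: [0.6, 0.5, 0.1]
grip_width: 0.0087
grasp_force: 0.0
```

Run:
```python
from h import *
o=bot.get_obs();print(o['eef_pos'],o['grip_width'],o['ft_force'])
c=snap('wrist');P=cloud(c);g=cv2.cvtColor(c['image'],cv2.COLOR_RGB2GRAY)
m=(g<45)&(P[...,0]>.54)&(P[...,0]<.66)&(abs(P[...,1]-.192)<.012)&(P[...,2]>.078)&(P[...,2]<.14)
k=P[m];print(len(k));i=k[:,2].argsort();print(k[i[::max(1,len(i)//12)]].round(3).tolist(),k[i[-5:]].round(3).tolist())
c=snap('top');P=cloud(c);k=P[(abs(P[...,0]-.61)<.07)&(abs(P[...,1]-.192)<.014)&(P[...,2]>.085)&(P[...,2]<.14)];print('top',k[k[:,2].argsort()][-10:].round(3).tolist())
```

```text
[0.55742483 0.19190925 0.19563461] 0.00870773678302352 [0.57665652 0.49987448 0.10896557]
1090
[[0.601, 0.189, 0.078], [0.597, 0.189, 0.078], [0.602, 0.202, 0.079], [0.593, 0.199, 0.079], [0.61, 0.194, 0.083], [0.611, 0.198, 0.09], [0.614, 0.188, 0.095], [0.616, 0.188, 0.101], [0.617, 0.193, 0.109], [0.62, 0.188, 0.115], [0.62, 0.191, 0.119], [0.623, 0.194, 0.121], [0.625, 0.194, 0.123]] [[0.624, 0.199, 0.123], [0.622, 0.199, 0.123], [0.624, 0.193, 0.123], [0.623, 0.198, 0.123], [0.621, 0.195, 0.124]]
top [[0.625, 0.188, 0.116], [0.621, 0.187, 0.118], [0.624, 0.19, 0.118], [0.627, 0.187, 0.119], [0.621, 0.19, 0.119], [0.626, 0.19, 0.12], [0.626, 0.192, 0.12]]
```

The lever is fully up: tip at (0.623, z 0.123), as at the start. Now a look at cuttings A and B from closer, on the way to A.

>>> drive_tool(
  slide=[
    [0.15, -0.05, -0.05],
    [0.3, -0.12, -0.1],
    [0.45, -0.18, -0.15],
    [0.55, -0.25, -0.2],
    [0.55, -0.25, -0.2],
    [0.55, -0.25, -0.2],
    [0.55, -0.25, -0.2],
    [0.55, -0.25, -0.2],
  ],
  rotation=[
    [0, 0, 0],
    [0, 0, 0],
    [0, 0, 0],
    [0, 0, 0],
    [0, 0, 0],
    [0, 0, 0],
    [0, 0, 0],
    [0, 0, 0],
  ],
  gripper=0.4,
)

```text
clock: 19.6
eef_pos: [0.4198, 0.1286, 0.2438]
tool_rot: [-0.004, 1.0, -0.0, -0.0]
ft_force: [-0.1, -0.3, 0.2]
grip_width: 0.0342
grasp_force: 0.0
```

```bash
cat >> h.py <<'E'
def cuts(c,boxfilter=lambda x,y:True,h=.009):
    # brown cuttings: base, tail, yaw measured on plane z=h
    im=c['image'];P=cloud(c);s=cv2.cvtColor(im,cv2.COLOR_RGB2HSV)
    t=((s[...,1]>75)&(s[...,0]<25)&(P[...,2]>.002)&(P[...,2]<.04)).astype(np.uint8)
    t=cv2.morphologyEx(t,cv2.MORPH_CLOSE,np.ones((3,3)));nn,l,st,ct=cv2.connectedComponentsWithStats(t);out=[]
    for i in range(1,nn):
        if st[i,4]<300: continue
        vs,us=np.nonzero(l==i);W=np.array([ray(c,u,v,h)[:2] for u,v in zip(us,vs)])
        d=np.linalg.svd(W-W.mean(0),full_matrices=False)[2][0];d*=np.sign(d[0])
        s_=(W-W.mean(0))@d
        if not .09<np.ptp(s_)<.115: continue
        # axis from end medians
        a=W[s_<s_.min()+.03].mean(0);b=W[(s_>s_.max()-.045)&(s_<s_.max()-.005)].mean(0)
        e=(b-a)/np.linalg.norm(b-a);pr=(W-a)@e;n=np.array([-e[1],e[0]]);w=(W-a)@n
        th=(pr>pr.max()-.05)&(pr<pr.max()-.01);sh=pr<pr.min()+.03
        print('px',ct[i].round(),'tail',(a+e*pr.min()).round(4),'base',(a+e*pr.max()).round(4),'yaw',np.degrees(np.arctan2(e[1],e[0])).round(2),'len',np.ptp(pr).round(4),'w',np.ptp(np.percentile(w[th],[2,98])).round(4),np.ptp(np.percentile(w[sh],[2,98])).round(4),'rgb',im[l==i].mean(0).round())
E
python3 - <<'E'
from h import *
o=bot.get_obs();print(o['eef_pos'])
c=snap('wrist');cuts(c)
print('top');cuts(snap('top'))
E
```

```text
[0.41979586 0.12861507 0.24382803]
px [317.  73.] tail [0.2688 0.1091] base [0.3642 0.1396] yaw 17.73 len 0.1002 w 0.0182 0.0074 rgb [165. 103.  22.]
px [377. 182.] tail [0.3821 0.1941] base [0.4839 0.1972] yaw 1.75 len 0.1018 w 0.0202 0.0074 rgb [82. 66. 45.]
px [281. 197.] tail [0.4026 0.0823] base [0.5028 0.0881] yaw 3.28 len 0.1003 w 0.0161 0.0074 rgb [86. 69. 46.]
px [588. 276.] tail [0.5322 0.5188] base [0.5869 0.4297] yaw -58.46 len 0.1046 w 0.0453 0.0329 rgb [95. 12.  8.]
top
```

Cutting A (brown, px 377,182): tail (0.382,0.194), yaw 1.8°. Cutting B (px 281,197): tail (0.403,0.082), yaw 3.3°. The orange one at (317,73) is a look-alike. I'll grip A on its shoot.

Run:
```python
from h import *
F=go([.390,.1944,.06],down(np.pi+np.radians(1.75)));go([.390,.1944,.004],down(np.pi+np.radians(1.75)),F)
```

```text
slide [0.116, 0.265, 0.736] rot [-0.001, -0.0, -0.045] from [0.4196 0.1285 0.244 ]
slide [0.0, 0.0, 0.224] rot [0.0, 0.0, 0.0] from [0.39   0.1944 0.06  ]
```

>>> drive_tool(
  slide=[
    [0.06, 0.13, 0.1],
    [0.116, 0.265, 0.25],
    [0.116, 0.265, 0.45],
    [0.116, 0.265, 0.62],
    [0.116, 0.265, 0.736],
    [0.116, 0.265, 0.736],
    [0.116, 0.265, 0.736],
    [0.116, 0.265, 0.736],
  ],
  rotation=[
    [0, 0, -0.045],
    [0, 0, -0.045],
    [0, 0, -0.045],
    [0, 0, -0.045],
    [0, 0, -0.045],
    [0, 0, -0.045],
    [0, 0, -0.045],
    [0, 0, -0.045],
  ],
)

```text
clock: 20.7
eef_pos: [0.3915, 0.195, 0.0619]
tool_rot: [-0.015, 1.0, 0.001, 0.002]
ft_force: [-0.3, 0.1, 0.6]
grip_width: 0.0341
grasp_force: 0.0
```

>>> drive_tool(
  slide=[
    [0, 0, 0.06],
    [0, 0, 0.12],
    [0, 0, 0.18],
    [0, 0, 0.224],
    [0, 0, 0.224],
    [0, 0, 0.224],
    [0, 0, 0.224],
    [0, 0, 0.224],
  ],
  rotation=[
    [0, 0, 0],
    [0, 0, 0],
    [0, 0, 0],
    [0, 0, 0],
    [0, 0, 0],
    [0, 0, 0],
    [0, 0, 0],
    [0, 0, 0],
  ],
)

```text
clock: 21.7
eef_pos: [0.3905, 0.1945, 0.0048]
tool_rot: [-0.015, 1.0, 0.0, 0.001]
ft_force: [-0.1, -0.3, 0.8]
grip_width: 0.0343
grasp_force: 0.0
```

>>> drive_tool(
  slide=[
    [0, 0, 0],
    [0, 0, 0],
    [0, 0, 0],
    [0, 0, 0],
    [0, 0, 0],
    [0, 0, 0],
    [0, 0, 0],
    [0, 0, 0],
  ],
  rotation=[
    [0, 0, 0],
    [0, 0, 0],
    [0, 0, 0],
    [0, 0, 0],
    [0, 0, 0],
    [0, 0, 0],
    [0, 0, 0],
    [0, 0, 0],
  ],
  gripper=0,
)

```text
clock: 22.7
eef_pos: [0.3902, 0.1944, 0.0045]
tool_rot: [-0.015, 1.0, -0.0, 0.0]
ft_force: [-0.6, -0.2, 2.9]
grip_width: 0.006
grasp_force: 58.7
```

Run:
```python
from h import *
o=bot.get_obs();print(o['eef_pos'],o['grip_width'],o['grasp_force'])
Y=np.pi+.008
F=go([.390,.1944,.06],down(Y));F=go([.42,.0635,.052],down(Y),F)
```

```text
[0.39015071 0.19439066 0.00446446] 0.005982732705806146 58.68677794933319
slide [0.0, 0.0, -0.222] rot [-0.0, 0.002, 0.045] from [0.3902 0.1944 0.0045]
slide [-0.116, -0.525, 0.032] rot [0.0, 0.0, 0.0] from [0.39   0.1944 0.06  ]
```

>>> drive_tool(
  slide=[
    [0, 0, -0.1],
    [0, 0, -0.22],
    [-0.03, -0.1, -0.22],
    [-0.06, -0.2, -0.22],
    [-0.09, -0.3, -0.22],
    [-0.116, -0.4, -0.22],
    [-0.116, -0.525, -0.2],
    [-0.116, -0.525, -0.19],
  ],
  rotation=[
    [0, 0, 0],
    [0, 0, 0.045],
    [0, 0, 0.045],
    [0, 0, 0.045],
    [0, 0, 0.045],
    [0, 0, 0.045],
    [0, 0, 0.045],
    [0, 0, 0.045],
  ],
)

```text
clock: 23.7
eef_pos: [0.4226, 0.0626, 0.0515]
tool_rot: [-0.002, 1.0, -0.0, -0.0]
ft_force: [-0.3, -0.5, 0.3]
grip_width: 0.006
grasp_force: 58.8
```

Run:
```python
from h import *
import pickle
o=bot.get_obs();print(o['eef_pos'],o['grip_width'],o['grasp_force'])
c=snap('wrist');pickle.dump(c,open('w6.pkl','wb'));im=c['image']
cv2.imwrite('pics/w6.png',cv2.resize(im[130:400,170:470],None,fx=2,fy=2)[:,:,::-1])
```

```text
[0.42256635 0.06263294 0.05147584] 0.0059854916077751955 58.76430630683899
```

View pics/w6.png

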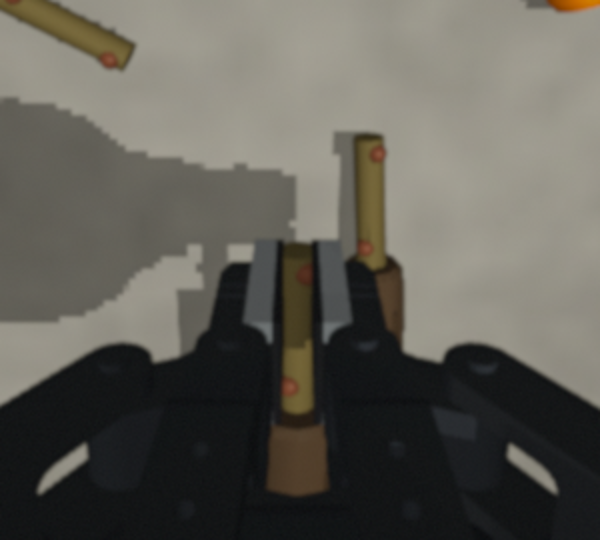

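Crop: A's shoot (298,330) is straight in the pads, with the tail level with the pad ends. Cutting B lies at (370,200). Next I'll check A's tip from the top camera.

```bash
cat >> h.py <<'E'
def tip(xr,yr,zr=(.045,.085),c=None):
    c=c or snap('top');P=cloud(c);s=cv2.cvtColor(c['image'],cv2.COLOR_RGB2HSV)
    m=(P[...,0]>xr[0])&(P[...,0]<xr[1])&(abs(P[...,1]-yr)<.03)&(P[...,2]>zr[0])&(P[...,2]<zr[1])&(s[...,1]>60)&(s[...,0]<25)
    k=P[m]
    if len(k)<5: print('few',len(k));return
    for a in np.arange(xr[0],xr[1],.01):
        q=k[(k[:,0]>=a)&(k[:,0]<a+.01)]
        if len(q)>1: print(round(a+.005,3),'y',q[:,1].min().round(4),q[:,1].max().round(4),'mid',q[:,1].mean().round(4),'z',np.percentile(q[:,2],[20,80]).round(4),len(q))
E
python3 - <<'E'
from h import *
tip((.42,.53),.063)
print('scene');tip((.42,.53),.063,c=snap('scene'))
go([.476,.0633,.0505],down(np.pi+.008))
E
```

```text
few 0
scene
0.435 y 0.0614 0.0684 mid 0.0651 z [0.0586 0.0606] 6
0.445 y 0.0639 0.0673 mid 0.0656 z [0.0594 0.0601] 2
0.455 y 0.0629 0.0709 mid 0.0672 z [0.0629 0.0658] 5
0.465 y 0.0596 0.075 mid 0.0681 z [0.0626 0.0671] 9
0.475 y 0.0586 0.0751 mid 0.0681 z [0.0617 0.0671] 14
0.485 y 0.0584 0.0754 mid 0.0676 z [0.0635 0.0668] 12
0.495 y 0.059 0.0756 mid 0.0678 z [0.0621 0.0664] 11
0.505 y 0.0552 0.076 mid 0.0663 z [0.0614 0.0668] 16
0.515 y 0.0561 0.0755 mid 0.0663 z [0.0569 0.0658] 20
slide [-0.213, -0.006, 0.005] rot [0.001, 0.001, -0.0] from [0.4229 0.0645 0.0518]
```

>>> drive_tool(
  slide=[
    [-0.05, -0.006, 0.005],
    [-0.1, -0.006, 0.005],
    [-0.13, -0.006, 0.005],
    [-0.15, -0.006, 0.005],
    [-0.17, -0.006, 0.005],
    [-0.19, -0.006, 0.005],
    [-0.21, -0.006, 0.005],
    [-0.21, -0.006, 0.005],
  ],
  rotation=[
    [0, 0, 0],
    [0, 0, 0],
    [0, 0, 0],
    [0, 0, 0],
    [0, 0, 0],
    [0, 0, 0],
    [0, 0, 0],
    [0, 0, 0],
  ],
)

```text
clock: 24.85
eef_pos: [0.476, 0.063, 0.0508]
tool_rot: [-0.004, 1.0, -0.0, 0.001]
ft_force: [0.2, 0.4, -0.4]
grip_width: 0.0063
grasp_force: 58.8
```

Run:
```python
from h import *
o=bot.get_obs();print(o['eef_pos'],o['ft_force'],o['ft_torque'])
tip((.46,.60),.063,c=snap('scene'))
```

```text
[0.47600598 0.06295208 0.05083365] [ 0.237058    0.38840144 -0.40347553] [0.00528082 0.03718953 0.00531723]
0.485 y 0.048 0.0661 mid 0.0615 z [0.0567 0.0621] 6
0.495 y 0.0609 0.0658 mid 0.064 z [0.0592 0.0626] 4
0.505 y 0.0631 0.065 mid 0.064 z [0.0628 0.0635] 2
0.515 y 0.0578 0.0734 mid 0.0667 z [0.0632 0.0654] 10
0.525 y 0.0601 0.072 mid 0.0666 z [0.0667 0.0677] 6
0.565 y 0.0533 0.0725 mid 0.0639 z [0.0515 0.0601] 28
```

>>> drive_tool(
  slide=[
    [-0.015, 0, 0],
    [-0.03, 0, 0],
    [-0.045, 0, 0],
    [-0.06, 0, 0],
    [-0.075, 0, 0],
    [-0.09, 0, 0],
    [-0.1, 0, 0],
    [-0.1, 0, 0],
  ],
  rotation=[
    [0, 0, 0],
    [0, 0, 0],
    [0, 0, 0],
    [0, 0, 0],
    [0, 0, 0],
    [0, 0, 0],
    [0, 0, 0],
    [0, 0, 0],
  ],
)

```text
clock: 25.9
eef_pos: [0.5007, 0.0632, 0.0508]
tool_rot: [-0.004, 1.0, -0.0, 0.001]
ft_force: [-0.3, 0.4, -0.5]
grip_width: 0.0057
grasp_force: 58.8
```

No force at all. Continuing in.

>>> drive_tool(
  slide=[
    [-0.03, 0, 0],
    [-0.06, 0, 0],
    [-0.09, 0, 0],
    [-0.12, 0, 0],
    [-0.15, 0, 0],
    [-0.17, 0, 0],
    [-0.184, 0, 0],
    [-0.184, 0, 0],
  ],
  rotation=[
    [0, 0, 0],
    [0, 0, 0],
    [0, 0, 0],
    [0, 0, 0],
    [0, 0, 0],
    [0, 0, 0],
    [0, 0, 0],
    [0, 0, 0],
  ],
)

```text
clock: 26.9
eef_pos: [0.5467, 0.0635, 0.0508]
tool_rot: [-0.004, 1.0, -0.0, 0.0]
ft_force: [-0.5, 0.7, 0.3]
grip_width: 0.006
grasp_force: 58.8
```

Run:
```python
from h import *
o=bot.get_obs();print(o['eef_pos'],o['ft_force'],o['grip_width'])
tip((.55,.68),.063,c=snap('scene'))
```

```text
[0.54669789 0.06352905 0.05078258] [-0.54494904  0.74028217  0.28241899] 0.006013193622273702
0.565 y 0.0617 0.0662 mid 0.0644 z [0.057  0.0597] 5
0.575 y 0.0631 0.0694 mid 0.0663 z [0.0627 0.064 ] 2
0.585 y 0.0571 0.0732 mid 0.0665 z [0.0623 0.0674] 9
0.595 y 0.0587 0.0746 mid 0.0673 z [0.0625 0.0662] 16
0.605 y 0.0592 0.0749 mid 0.0688 z [0.0612 0.0664] 11
0.615 y 0.0571 0.0738 mid 0.0673 z [0.0607 0.0675] 16
0.625 y 0.0594 0.0744 mid 0.0668 z [0.0628 0.0674] 18
0.635 y 0.0558 0.0747 mid 0.0659 z [0.0528 0.0649] 31
0.645 y 0.0578 0.0724 mid 0.0637 z [0.0542 0.0613] 9
```

A is through: base at x 0.643, and nothing touched. I'll release it and regrip the thick end from behind the plate.

>>> drive_tool(
  slide=[
    [0, 0, 0],
    [0, 0, 0],
    [0, 0, 0],
    [0, 0, -0.1],
    [0, 0, -0.25],
    [0, 0, -0.4],
    [0, 0, -0.5],
    [0, 0, -0.5],
  ],
  rotation=[
    [0, 0, 0],
    [0, 0, 0],
    [0, 0, 0],
    [0, 0, 0],
    [0, 0, 0],
    [0, 0, 0],
    [0, 0, 0],
    [0, 0, 0],
  ],
  gripper=0.4,
)

```text
clock: 27.95
eef_pos: [0.5481, 0.0637, 0.1783]
tool_rot: [-0.004, 1.0, 0.0, 0.003]
ft_force: [0.0, 0.4, 0.2]
grip_width: 0.0344
grasp_force: 0.0
```

>>> drive_tool(
  slide=[
    [-0.14, 0, 0],
    [-0.28, 0, 0],
    [-0.28, 0, 0.1],
    [-0.28, 0, 0.25],
    [-0.28, 0, 0.4],
    [-0.28, 0, 0.45],
    [-0.28, 0, 0.45],
    [-0.28, 0, 0.45],
  ],
  rotation=[
    [0, 0, 0],
    [0, 0, 0],
    [0, 0, 0],
    [0, 0, 0],
    [0, 0, 0],
    [0, 0, 0],
    [0, 0, 0],
    [0, 0, 0],
  ],
)

```text
clock: 28.95
eef_pos: [0.6177, 0.0642, 0.0649]
tool_rot: [-0.004, 1.0, 0.0, 0.002]
ft_force: [-0.3, 0.3, 0.9]
grip_width: 0.0343
grasp_force: 0.0
```

Run:
```python
from h import *
o=bot.get_obs();print(o['eef_pos'],o['ft_force'],o['grip_width'])
tip((.55,.70),.063,zr=(.042,.085),c=snap('scene'))
go([.616,.0635,.0475],down(np.pi+.008))
```

```text
[0.61773513 0.06418602 0.06493491] [-0.31572023  0.32083406  0.88466625] 0.03425358875795966
0.565 y 0.0616 0.0637 mid 0.0626 z [0.0565 0.0577] 2
0.585 y 0.0581 0.0671 mid 0.0639 z [0.0601 0.0626] 6
0.595 y 0.058 0.0689 mid 0.0637 z [0.0615 0.0633] 9
0.605 y 0.0593 0.0723 mid 0.0668 z [0.0617 0.0637] 12
0.615 y 0.059 0.0734 mid 0.0671 z [0.0592 0.0623] 12
0.625 y 0.0597 0.0741 mid 0.0668 z [0.0573 0.063 ] 17
0.635 y 0.054 0.075 mid 0.0649 z [0.0482 0.0608] 38
0.645 y 0.0575 0.0726 mid 0.0656 z [0.0555 0.0579] 3
slide [0.008, -0.003, 0.071] rot [0.0, 0.009, -0.0] from [0.6179 0.0642 0.0653]
```

>>> drive_tool(
  slide=[
    [0, 0, 0.03],
    [0, 0, 0.06],
    [0, 0, 0.07],
    [0, 0, 0.07],
    [0, 0, 0.07],
    [0, 0, 0.07],
    [0, 0, 0.07],
    [0, 0, 0.07],
  ],
  rotation=[
    [0, 0, 0],
    [0, 0, 0],
    [0, 0, 0],
    [0, 0, 0],
    [0, 0, 0],
    [0, 0, 0],
    [0, 0, 0],
    [0, 0, 0],
  ],
)

```text
clock: 30.0
eef_pos: [0.6166, 0.0641, 0.046]
tool_rot: [-0.004, 1.0, -0.0, 0.001]
ft_force: [0.0, 0.2, -0.3]
grip_width: 0.034
grasp_force: 0.0
```

>>> drive_tool(
  slide=[
    [0, 0, 0],
    [0, 0, 0],
    [0, 0, 0],
    [0, 0, 0],
    [0, 0, 0],
    [0, 0, 0],
    [0, 0, 0],
    [0, 0, 0],
  ],
  rotation=[
    [0, 0, 0],
    [0, 0, 0],
    [0, 0, 0],
    [0, 0, 0],
    [0, 0, 0],
    [0, 0, 0],
    [0, 0, 0],
    [0, 0, 0],
  ],
  gripper=0,
)

```text
clock: 31.0
eef_pos: [0.6168, 0.0641, 0.0462]
tool_rot: [-0.004, 1.0, -0.0, 0.001]
ft_force: [0.0, -0.2, 4.7]
grip_width: 0.0199
grasp_force: 60.6
```

>>> drive_tool(
  slide=[
    [-0.02, 0, -0.008],
    [-0.05, 0, -0.008],
    [-0.08, 0, -0.008],
    [-0.11, 0, -0.008],
    [-0.14, 0, -0.008],
    [-0.17, 0, -0.008],
    [-0.2, 0, -0.008],
    [-0.2, 0, 0],
  ],
  rotation=[
    [0, 0, 0],
    [0, 0, 0],
    [0, 0, 0],
    [0, 0, 0],
    [0, 0, 0],
    [0, 0, 0],
    [0, 0, 0],
    [0, 0, 0],
  ],
)

```text
clock: 32.0
eef_pos: [0.6676, 0.0645, 0.0462]
tool_rot: [-0.004, 1.0, 0.0, 0.001]
ft_force: [0.6, 0.3, 13.7]
grip_width: 0.0198
grasp_force: 62.0
```

Run:
```python
from h import *
o=bot.get_obs();print(o['eef_pos'],o['ft_force'],o['grip_width'])
tip((.55,.72),.063,zr=(.042,.085),c=snap('scene'))
```

```text
[0.66756143 0.0644856  0.04620599] [ 0.55829395  0.25151838 13.68411548] 0.019804390909409948
0.645 y 0.0583 0.0627 mid 0.0609 z [0.0606 0.0618] 3
0.655 y 0.0544 0.0666 mid 0.0613 z [0.0612 0.0633] 10
0.665 y 0.0538 0.0688 mid 0.0625 z [0.0603 0.0633] 11
0.675 y 0.0566 0.0753 mid 0.0659 z [0.0603 0.0645] 17
0.685 y 0.0543 0.0751 mid 0.0657 z [0.0485 0.0597] 46
```

A is held at 19.8 mm and drawn back 50 mm. I'll release it, go up, back over to B and look.

>>> drive_tool(
  slide=[
    [0, 0, 0],
    [0, 0, 0],
    [0, 0, 0],
    [0, 0, -0.1],
    [0, 0, -0.25],
    [0, 0, -0.4],
    [0, 0, -0.5],
    [0, 0, -0.6],
  ],
  rotation=[
    [0, 0, 0],
    [0, 0, 0],
    [0, 0, 0],
    [0, 0, 0],
    [0, 0, 0],
    [0, 0, 0],
    [0, 0, 0],
    [0, 0, 0],
  ],
  gripper=0.4,
)

```text
clock: 33.05
eef_pos: [0.6663, 0.0645, 0.1971]
tool_rot: [-0.004, 1.0, -0.0, 0.001]
ft_force: [0.9, -0.8, -0.2]
grip_width: 0.0341
grasp_force: 0.0
```

>>> drive_tool(
  slide=[
    [0.2, 0, -0.1],
    [0.4, 0, -0.1],
    [0.6, 0, -0.1],
    [0.8, 0, -0.1],
    [0.9, 0, -0.1],
    [0.9, 0, -0.1],
    [0.9, 0, -0.1],
    [0.9, 0, -0.1],
  ],
  rotation=[
    [0, 0, 0],
    [0, 0, 0],
    [0, 0, 0],
    [0, 0, 0],
    [0, 0, 0],
    [0, 0, 0],
    [0, 0, 0],
    [0, 0, 0],
  ],
)

```text
clock: 34.05
eef_pos: [0.4425, 0.0627, 0.2207]
tool_rot: [-0.004, 1.0, -0.0, 0.001]
ft_force: [0.1, 0.0, 0.7]
grip_width: 0.034
grasp_force: 0.0
```

Run:
```python
from h import *
o=bot.get_obs();print(o['eef_pos'],o['ft_force'],o['grip_width'])
tip((.55,.72),.063,zr=(.042,.085),c=snap('scene'))
cuts(snap('wrist'))
Y=np.pi+np.radians(3.2)
F=go([.4105,.0828,.06],down(Y));go([.4105,.0828,.003],down(Y),F)
```

```text
[0.4425021  0.06274074 0.22065718] [0.05733413 0.04673361 0.7220083 ] 0.034016119089763
0.595 y 0.0625 0.0675 mid 0.0654 z [0.0552 0.0565] 5
0.605 y 0.0622 0.0674 mid 0.0656 z [0.0537 0.056 ] 7
0.615 y 0.0629 0.0673 mid 0.0653 z [0.0531 0.0564] 6
0.625 y 0.0622 0.0693 mid 0.0658 z [0.0596 0.0601] 2
0.635 y 0.0597 0.0749 mid 0.0681 z [0.0588 0.0614] 10
0.645 y 0.0579 0.074 mid 0.0675 z [0.059  0.0636] 15
0.655 y 0.0589 0.0755 mid 0.0684 z [0.0576 0.0621] 17
0.665 y 0.0582 0.0746 mid 0.0673 z [0.0594 0.0637] 17
0.675 y 0.0584 0.0739 mid 0.0672 z [0.0582 0.0627] 17
0.685 y 0.0578 0.075 mid 0.0659 z [0.0494 0.0597] 39
0.695 y 0.056 0.0675 mid 0.0626 z [0.0537 0.0588] 3
px [340. 183.] tail [0.4027 0.0828] base [0.5031 0.0884] yaw 3.17 len 0.1006 w 0.016 0.0077 rgb [85. 69. 46.]
px [ 41. 192.] tail [ 0.4181 -0.2389] base [ 0.5171 -0.2385] yaw 0.2 len 0.099 w 0.0165 0.0097 rgb [47. 37. 24.]
slide [0.127, 0.081, 0.642] rot [-0.0, 0.001, -0.096] from [0.4422 0.0627 0.2204]
slide [0.0, 0.0, 0.228] rot [0.0, 0.0, 0.0] from [0.4105 0.0828 0.06  ]
```

A lies clear in lane 4: mid at x 0.643, tray x about 76 mm. Next I'll grip B.

>>> drive_tool(
  slide=[
    [0.06, 0.04, 0.1],
    [0.127, 0.081, 0.2],
    [0.127, 0.081, 0.4],
    [0.127, 0.081, 0.6],
    [0.127, 0.081, 0.7],
    [0.127, 0.081, 0.8],
    [0.127, 0.081, 0.865],
    [0.127, 0.081, 0.868],
  ],
  rotation=[
    [0, 0, -0.05],
    [0, 0, -0.096],
    [0, 0, -0.096],
    [0, 0, -0.096],
    [0, 0, -0.096],
    [0, 0, -0.096],
    [0, 0, -0.096],
    [0, 0, -0.096],
  ],
)

```text
clock: 35.15
eef_pos: [0.4088, 0.0825, 0.0024]
tool_rot: [-0.028, 1.0, -0.0, -0.001]
ft_force: [0.1, 0.1, 0.7]
grip_width: 0.034
grasp_force: 0.0
```

>>> drive_tool(
  slide=[
    [0, 0, 0],
    [0, 0, 0],
    [0, 0, 0],
    [0, 0, 0],
    [0, 0, 0],
    [0, 0, 0],
    [0, 0, 0],
    [0, 0, 0],
  ],
  rotation=[
    [0, 0, 0],
    [0, 0, 0],
    [0, 0, 0],
    [0, 0, 0],
    [0, 0, 0],
    [0, 0, 0],
    [0, 0, 0],
    [0, 0, 0],
  ],
  gripper=0,
)

```text
clock: 36.15
eef_pos: [0.4103, 0.0828, 0.0039]
tool_rot: [-0.028, 1.0, 0.0, 0.001]
ft_force: [1.2, -0.3, 2.2]
grip_width: 0.0059
grasp_force: 58.9
```

Run:
```python
from h import *
o=bot.get_obs();print(o['eef_pos'],o['ft_force'],o['grip_width'])
Y=np.pi+.008
z=o['eef_pos'][2]-.0089+.0545
F=go([.44,-.0095,z],down(Y))
```

```text
[0.41025976 0.08281179 0.00393143] [ 1.16695354 -0.33019606  2.18377902] 0.005882387460477988
slide [-0.099, -0.375, -0.182] rot [0.0, 0.004, 0.096] from [0.4103 0.0828 0.0039]
```

>>> drive_tool(
  slide=[
    [0, 0, -0.1],
    [0, 0, -0.182],
    [-0.03, -0.12, -0.182],
    [-0.06, -0.24, -0.182],
    [-0.1, -0.375, -0.182],
    [-0.1, -0.375, -0.182],
    [-0.1, -0.375, -0.182],
    [-0.1, -0.375, -0.182],
  ],
  rotation=[
    [0, 0, 0],
    [0, 0, 0.096],
    [0, 0.004, 0.096],
    [0, 0.004, 0.096],
    [0, 0.004, 0.096],
    [0, 0.004, 0.096],
    [0, 0.004, 0.096],
    [0, 0.004, 0.096],
  ],
)

```text
clock: 37.15
eef_pos: [0.4389, -0.0088, 0.0489]
tool_rot: [-0.004, 1.0, 0.0, -0.001]
ft_force: [0.2, 0.5, 0.0]
grip_width: 0.0057
grasp_force: 58.8
```

Run:
```python
from h import *
tip((.44,.56),-.0095,c=snap('scene'))
o=bot.get_obs();print(o['eef_pos'],o['ft_force'],o['grip_width'])
go([.478,-.0098,.0496],down(np.pi+.008))
```

```text
0.445 y -0.0101 0.0073 mid -0.0038 z [0.0571 0.0622] 3
0.455 y -0.0094 -0.0043 mid -0.0069 z [0.0536 0.0564] 5
0.465 y -0.0114 -0.0051 mid -0.0077 z [0.0545 0.0568] 3
0.475 y -0.0102 0.0006 mid -0.0049 z [0.0543 0.06  ] 6
0.485 y -0.0122 -0.0007 mid -0.0059 z [0.0586 0.0603] 10
0.495 y -0.011 0.0007 mid -0.0038 z [0.0553 0.0619] 11
0.505 y -0.0133 -0.0004 mid -0.0062 z [0.0569 0.0604] 10
0.515 y -0.011 -0.0013 mid -0.0061 z [0.0587 0.0603] 5
[ 0.43916746 -0.00872535  0.04903624] [ 0.10817717 -0.40264373  0.06042388] 0.005912252424757828
slide [-0.155, -0.006, -0.003] rot [0.0, -0.004, 0.002] from [ 0.4392 -0.0087  0.049 ]
```

>>> drive_tool(
  slide=[
    [-0.04, -0.005, -0.005],
    [-0.07, -0.005, -0.005],
    [-0.09, -0.005, -0.005],
    [-0.11, -0.005, -0.005],
    [-0.13, -0.005, -0.005],
    [-0.15, -0.005, -0.005],
    [-0.16, -0.005, -0.005],
    [-0.16, -0.005, -0.005],
  ],
  rotation=[
    [0, 0, 0],
    [0, 0, 0],
    [0, 0, 0],
    [0, 0, 0],
    [0, 0, 0],
    [0, 0, 0],
    [0, 0, 0],
    [0, 0, 0],
  ],
)

```text
clock: 38.2
eef_pos: [0.48, -0.0104, 0.0504]
tool_rot: [-0.004, 1.0, -0.0, -0.001]
ft_force: [-0.0, 0.7, -0.6]
grip_width: 0.006
grasp_force: 58.8
```

Run:
```python
from h import *
o=bot.get_obs();print(o['eef_pos'],o['ft_force'],o['ft_torque'])
tip((.46,.60),-.0095,c=snap('scene'))
```

```text
[ 0.47996524 -0.01044854  0.05043113] [-0.03348687  0.71572647 -0.56390216] [-0.00209914 -0.0149203  -0.01811622]
0.495 y -0.0107 -0.0067 mid -0.0084 z [0.0567 0.0583] 5
0.505 y -0.0142 -0.0072 mid -0.0109 z [0.0555 0.0575] 5
0.515 y -0.0133 -0.0051 mid -0.0092 z [0.0592 0.062 ] 5
0.565 y -0.0124 -0.0026 mid -0.0073 z [0.0553 0.0597] 5
0.575 y -0.0151 -0.0016 mid -0.0089 z [0.0499 0.0598] 17
```

Tip entered freely. Pushing on.

>>> drive_tool(
  slide=[
    [-0.015, 0, 0],
    [-0.03, 0, 0],
    [-0.045, 0, 0],
    [-0.06, 0, 0],
    [-0.075, 0, 0],
    [-0.09, 0, 0],
    [-0.1, 0, 0],
    [-0.1, 0, 0],
  ],
  rotation=[
    [0, 0, 0],
    [0, 0, 0],
    [0, 0, 0],
    [0, 0, 0],
    [0, 0, 0],
    [0, 0, 0],
    [0, 0, 0],
    [0, 0, 0],
  ],
)

```text
clock: 39.25
eef_pos: [0.5051, -0.0102, 0.0504]
tool_rot: [-0.004, 1.0, -0.0, -0.0]
ft_force: [-0.3, -0.5, -0.7]
grip_width: 0.0061
grasp_force: 58.8
```

>>> drive_tool(
  slide=[
    [-0.03, 0, 0],
    [-0.06, 0, 0],
    [-0.09, 0, 0],
    [-0.12, 0, 0],
    [-0.14, 0, 0],
    [-0.155, 0, 0],
    [-0.168, 0, 0],
    [-0.168, 0, 0],
  ],
  rotation=[
    [0, 0, 0],
    [0, 0, 0],
    [0, 0, 0],
    [0, 0, 0],
    [0, 0, 0],
    [0, 0, 0],
    [0, 0, 0],
    [0, 0, 0],
  ],
)

```text
clock: 40.25
eef_pos: [0.547, -0.0099, 0.0504]
tool_rot: [-0.004, 1.0, -0.0, -0.001]
ft_force: [-0.4, 0.0, 0.7]
grip_width: 0.0061
grasp_force: 58.8
```

Run:
```python
from h import *
o=bot.get_obs();print(o['eef_pos'],o['ft_force'],o['grip_width'])
tip((.55,.68),-.0095,c=snap('scene'))
```

```text
[ 0.54700191 -0.00992643  0.05037265] [-0.41104867  0.01785703  0.69537585] 0.006099380092151067
0.565 y -0.0111 -0.007 mid -0.0084 z [0.0555 0.0574] 3
0.575 y -0.0106 -0.0054 mid -0.0079 z [0.0565 0.0587] 4
0.585 y -0.0115 -0.003 mid -0.0073 z [0.0602 0.063 ] 8
0.595 y -0.0136 -0.001 mid -0.0059 z [0.0583 0.0616] 13
0.605 y -0.0126 -0.0016 mid -0.0068 z [0.0589 0.0627] 10
0.615 y -0.0116 0.0002 mid -0.006 z [0.0581 0.0625] 11
0.625 y -0.0144 -0.0001 mid -0.0063 z [0.0584 0.0617] 11
0.635 y -0.0184 0.0006 mid -0.007 z [0.0514 0.0618] 26
0.645 y -0.0155 -0.006 mid -0.0105 z [0.0555 0.062 ] 5
```

B is through as well. Same release and draw-back.

>>> drive_tool(
  slide=[
    [0, 0, 0],
    [0, 0, 0],
    [0, 0, 0],
    [0, 0, -0.1],
    [0, 0, -0.25],
    [0, 0, -0.4],
    [0, 0, -0.5],
    [0, 0, -0.5],
  ],
  rotation=[
    [0, 0, 0],
    [0, 0, 0],
    [0, 0, 0],
    [0, 0, 0],
    [0, 0, 0],
    [0, 0, 0],
    [0, 0, 0],
    [0, 0, 0],
  ],
  gripper=0.4,
)

```text
clock: 41.3
eef_pos: [0.5487, -0.01, 0.1778]
tool_rot: [-0.004, 1.0, -0.0, 0.002]
ft_force: [0.1, -1.0, -0.4]
grip_width: 0.0342
grasp_force: 0.0
```

>>> drive_tool(
  slide=[
    [-0.14, 0, 0],
    [-0.28, 0, 0],
    [-0.28, 0, 0.1],
    [-0.28, 0, 0.25],
    [-0.28, 0, 0.4],
    [-0.28, 0, 0.45],
    [-0.28, 0, 0.515],
    [-0.28, 0, 0.515],
  ],
  rotation=[
    [0, 0, 0],
    [0, 0, 0],
    [0, 0, 0],
    [0, 0, 0],
    [0, 0, 0],
    [0, 0, 0],
    [0, 0, 0],
    [0, 0, 0],
  ],
)

```text
clock: 42.3
eef_pos: [0.6163, -0.0094, 0.0458]
tool_rot: [-0.004, 1.0, -0.0, -0.001]
ft_force: [1.1, 0.5, 0.3]
grip_width: 0.0343
grasp_force: 0.0
```

>>> drive_tool(
  slide=[
    [0, 0, 0],
    [0, 0, 0],
    [0, 0, 0],
    [0, 0, 0],
    [0, 0, 0],
    [0, 0, 0],
    [0, 0, 0],
    [0, 0, 0],
  ],
  rotation=[
    [0, 0, 0],
    [0, 0, 0],
    [0, 0, 0],
    [0, 0, 0],
    [0, 0, 0],
    [0, 0, 0],
    [0, 0, 0],
    [0, 0, 0],
  ],
  gripper=0,
)

```text
clock: 43.3
eef_pos: [0.6179, -0.0094, 0.048]
tool_rot: [-0.004, 1.0, -0.0, 0.001]
ft_force: [-0.1, -0.9, 5.9]
grip_width: 0.0155
grasp_force: 61.2
```

Gripped at 15.5 mm (offset +3, so about 19 mm: hole 3 is right).

>>> drive_tool(
  slide=[
    [-0.02, 0, -0.008],
    [-0.05, 0, -0.008],
    [-0.08, 0, -0.008],
    [-0.11, 0, -0.008],
    [-0.14, 0, -0.008],
    [-0.17, 0, -0.008],
    [-0.2, 0, -0.008],
    [-0.2, 0, 0],
  ],
  rotation=[
    [0, 0, 0],
    [0, 0, 0],
    [0, 0, 0],
    [0, 0, 0],
    [0, 0, 0],
    [0, 0, 0],
    [0, 0, 0],
    [0, 0, 0],
  ],
)

```text
clock: 44.3
eef_pos: [0.6686, -0.009, 0.0479]
tool_rot: [-0.004, 1.0, -0.0, 0.001]
ft_force: [-1.5, -0.1, 11.3]
grip_width: 0.0158
grasp_force: 61.8
```

>>> drive_tool(
  slide=[
    [0, 0, 0],
    [0, 0, 0],
    [0, 0, 0],
    [0, 0, -0.1],
    [0, 0, -0.25],
    [0, 0, -0.4],
    [0, 0, -0.5],
    [0, 0, -0.6],
  ],
  rotation=[
    [0, 0, 0],
    [0, 0, 0],
    [0, 0, 0],
    [0, 0, 0],
    [0, 0, 0],
    [0, 0, 0],
    [0, 0, 0],
    [0, 0, 0],
  ],
  gripper=0.4,
)

```text
clock: 45.3
eef_pos: [0.6669, -0.009, 0.1975]
tool_rot: [-0.004, 1.0, -0.0, -0.0]
ft_force: [-0.6, -0.5, 0.4]
grip_width: 0.0341
grasp_force: 0.0
```

>>> drive_tool(
  slide=[
    [0.2, -0.1, -0.1],
    [0.4, -0.25, -0.1],
    [0.6, -0.4, -0.1],
    [0.8, -0.55, -0.1],
    [0.9, -0.7, -0.1],
    [0.9, -0.75, -0.1],
    [0.9, -0.75, -0.1],
    [0.9, -0.75, -0.1],
  ],
  rotation=[
    [0, 0, 0],
    [0, 0, 0],
    [0, 0, 0],
    [0, 0, 0],
    [0, 0, 0],
    [0, 0, 0],
    [0, 0, 0],
    [0, 0, 0],
  ],
)

```text
clock: 46.3
eef_pos: [0.4442, -0.1975, 0.2216]
tool_rot: [-0.005, 1.0, 0.0, -0.001]
ft_force: [-0.1, -0.2, 0.7]
grip_width: 0.0341
grasp_force: 0.0
```

Run:
```python
from h import *
o=bot.get_obs();print(o['eef_pos'],o['ft_force'],o['grip_width'],o['joint_pos'])
tip((.55,.72),-.0095,zr=(.042,.085),c=snap('scene'))
cuts(snap('wrist'))
```

```text
[ 0.44421404 -0.1974619   0.22157855] [-0.05141906 -0.22072644  0.7191782 ] 0.03407765696114516 [-4.18218498e-01  2.18698058e-01 -4.88859043e-02  1.30441558e+00
 -1.10010462e-04 -4.27296268e-01]
0.595 y -0.0092 -0.0052 mid -0.0067 z [0.0502 0.0545] 4
0.605 y -0.0101 -0.0048 mid -0.0072 z [0.0524 0.0548] 6
0.615 y -0.0103 -0.0048 mid -0.0072 z [0.053  0.0551] 5
0.625 y -0.0089 -0.0056 mid -0.0073 z [0.0534 0.0549] 3
0.635 y -0.0098 -0.0013 mid -0.0054 z [0.056  0.0587] 9
0.645 y -0.0123 0.0 mid -0.005 z [0.055  0.0587] 13
0.655 y -0.0116 0.0005 mid -0.0055 z [0.0531 0.0591] 13
0.665 y -0.0123 -0.0007 mid -0.006 z [0.055  0.0582] 12
0.675 y -0.012 -0.0002 mid -0.006 z [0.0562 0.0602] 12
0.685 y -0.0163 -0.0006 mid -0.0068 z [0.0492 0.0579] 24
0.695 y -0.0155 -0.003 mid -0.0093 z [0.0481 0.0553] 9
px [279. 192.] tail [ 0.418  -0.2392] base [ 0.5172 -0.2394] yaw -0.09 len 0.0992 w 0.0127 0.0076 rgb [88. 71. 47.]
```

Both A and B lie clear in their lanes. C (brown, px 279,192): tail (0.418,-0.239), yaw 0, width ratio 1.67, so 15 mm and hole 2. I'll grip it.

>>> drive_tool(
  slide=[
    [0.035, -0.08, 0.1],
    [0.073, -0.167, 0.25],
    [0.073, -0.167, 0.45],
    [0.073, -0.167, 0.65],
    [0.073, -0.167, 0.75],
    [0.073, -0.167, 0.82],
    [0.073, -0.167, 0.872],
    [0.073, -0.167, 0.874],
  ],
  rotation=[
    [0, 0, 0],
    [0, 0, 0],
    [0, 0, 0],
    [0, 0, 0],
    [0, 0, 0],
    [0, 0, 0],
    [0, 0, 0],
    [0, 0, 0],
  ],
)

```text
clock: 47.4
eef_pos: [0.4251, -0.2393, 0.0024]
tool_rot: [-0.004, 1.0, 0.0, -0.001]
ft_force: [-0.9, -0.6, 0.1]
grip_width: 0.0341
grasp_force: 0.0
```

>>> drive_tool(
  slide=[
    [0, 0, 0],
    [0, 0, 0],
    [0, 0, 0],
    [0, 0, 0],
    [0, 0, 0],
    [0, 0, 0],
    [0, 0, 0],
    [0, 0, 0],
  ],
  rotation=[
    [0, 0, 0],
    [0, 0, 0],
    [0, 0, 0],
    [0, 0, 0],
    [0, 0, 0],
    [0, 0, 0],
    [0, 0, 0],
    [0, 0, 0],
  ],
  gripper=0,
)

```text
clock: 48.4
eef_pos: [0.4259, -0.2404, 0.0036]
tool_rot: [-0.004, 1.0, -0.0, -0.0]
ft_force: [2.2, -0.8, 2.0]
grip_width: 0.0059
grasp_force: 59.1
```

Run:
```python
from h import *
o=bot.get_obs();print(o['eef_pos'],o['ft_force'],o['grip_width'])
z=o['eef_pos'][2]-.0070+.0525
F=go([.44,-.0832,z],down(np.pi+.008))
```

```text
[ 0.42589151 -0.24041002  0.00355911] [ 2.2213157  -0.83622851  1.99662578] 0.00588115351470917
slide [-0.061, 0.628, -0.182] rot [-0.001, -0.0, -0.0] from [ 0.4259 -0.2404  0.0036]
```

>>> drive_tool(
  slide=[
    [0, 0, -0.1],
    [0, 0, -0.184],
    [-0.01, 0.12, -0.184],
    [-0.02, 0.26, -0.184],
    [-0.04, 0.4, -0.184],
    [-0.06, 0.54, -0.184],
    [-0.06, 0.63, -0.184],
    [-0.06, 0.63, -0.184],
  ],
  rotation=[
    [0, 0, 0],
    [0, 0, 0],
    [0, 0, 0],
    [0, 0, 0],
    [0, 0, 0],
    [0, 0, 0],
    [0, 0, 0],
    [0, 0, 0],
  ],
)

```text
clock: 49.4
eef_pos: [0.4376, -0.0813, 0.0485]
tool_rot: [-0.005, 1.0, 0.0, -0.002]
ft_force: [-0.8, 1.1, -0.7]
grip_width: 0.0057
grasp_force: 58.8
```

Run:
```python
from h import *
tip((.44,.56),-.083,c=snap('scene'))
o=bot.get_obs();print(o['eef_pos'],o['ft_force'],o['grip_width'])
go([.480,-.0833,.0491],down(np.pi+.008))
```

```text
0.455 y -0.0807 -0.0769 mid -0.0783 z [0.0506 0.0533] 3
0.465 y -0.079 -0.0773 mid -0.0781 z [0.0516 0.0542] 4
0.475 y -0.0817 -0.0781 mid -0.0799 z [0.0534 0.0539] 2
0.485 y -0.0821 -0.0717 mid -0.076 z [0.0521 0.0558] 7
0.495 y -0.0829 -0.0728 mid -0.0765 z [0.0529 0.0564] 6
0.505 y -0.0836 -0.0733 mid -0.0777 z [0.0539 0.0579] 9
0.515 y -0.0823 -0.0759 mid -0.0781 z [0.0561 0.0598] 4
[ 0.43801615 -0.08215926  0.0486803 ] [-0.08683461 -0.2230407  -0.47877067] 0.005731480557917827
slide [-0.168, -0.006, -0.002] rot [-0.001, -0.007, 0.003] from [ 0.438  -0.0822  0.0487]
```

>>> drive_tool(
  slide=[
    [-0.04, -0.004, -0.003],
    [-0.07, -0.004, -0.003],
    [-0.09, -0.004, -0.003],
    [-0.11, -0.004, -0.003],
    [-0.13, -0.004, -0.003],
    [-0.15, -0.004, -0.003],
    [-0.165, -0.004, -0.003],
    [-0.165, -0.004, -0.003],
  ],
  rotation=[
    [0, 0, 0],
    [0, 0, 0],
    [0, 0, 0],
    [0, 0, 0],
    [0, 0, 0],
    [0, 0, 0],
    [0, 0, 0],
    [0, 0, 0],
  ],
)

```text
clock: 50.45
eef_pos: [0.4807, -0.0831, 0.05]
tool_rot: [-0.004, 1.0, -0.0, -0.0]
ft_force: [-0.1, -0.1, -1.5]
grip_width: 0.0058
grasp_force: 58.8
```

Run:
```python
from h import *
o=bot.get_obs();print(o['eef_pos'],o['ft_force'],o['ft_torque'])
tip((.46,.60),-.083,c=snap('scene'))
```

```text
[ 0.48071532 -0.08313553  0.0499692 ] [-0.0545517  -0.08699215 -1.54161016] [-0.02451667 -0.01424149  0.00959469]
0.495 y -0.085 -0.0787 mid -0.0818 z [0.0537 0.0568] 6
0.505 y -0.0857 -0.0783 mid -0.0811 z [0.053  0.0561] 5
0.575 y -0.0862 -0.0755 mid -0.081 z [0.0507 0.056 ] 12
```

>>> drive_tool(
  slide=[
    [-0.015, 0, 0.003],
    [-0.03, 0, 0.003],
    [-0.045, 0, 0.003],
    [-0.06, 0, 0.003],
    [-0.075, 0, 0.003],
    [-0.09, 0, 0.003],
    [-0.1, 0, 0.003],
    [-0.1, 0, 0.003],
  ],
  rotation=[
    [0, 0, 0],
    [0, 0, 0],
    [0, 0, 0],
    [0, 0, 0],
    [0, 0, 0],
    [0, 0, 0],
    [0, 0, 0],
    [0, 0, 0],
  ],
)

```text
clock: 51.5
eef_pos: [0.5057, -0.083, 0.0492]
tool_rot: [-0.004, 1.0, -0.0, -0.0]
ft_force: [0.3, 0.5, -0.2]
grip_width: 0.0061
grasp_force: 58.8
```

>>> drive_tool(
  slide=[
    [-0.03, 0, 0],
    [-0.06, 0, 0],
    [-0.09, 0, 0],
    [-0.12, 0, 0],
    [-0.14, 0, 0],
    [-0.155, 0, 0],
    [-0.166, 0, 0],
    [-0.166, 0, 0],
  ],
  rotation=[
    [0, 0, 0],
    [0, 0, 0],
    [0, 0, 0],
    [0, 0, 0],
    [0, 0, 0],
    [0, 0, 0],
    [0, 0, 0],
    [0, 0, 0],
  ],
)

```text
clock: 52.5
eef_pos: [0.547, -0.0827, 0.0492]
tool_rot: [-0.004, 1.0, -0.0, -0.001]
ft_force: [0.4, -0.5, 0.4]
grip_width: 0.0061
grasp_force: 58.8
```

Run:
```python
from h import *
o=bot.get_obs();print(o['eef_pos'],o['ft_force'],o['grip_width'])
tip((.55,.68),-.083,c=snap('scene'))
```

```text
[ 0.54701939 -0.08266712  0.04915919] [ 0.41248111 -0.4847007   0.43744135] 0.0061137599705799826
0.565 y -0.086 -0.0789 mid -0.0821 z [0.0518 0.0541] 3
0.575 y -0.0846 -0.0782 mid -0.081 z [0.0531 0.0556] 6
0.585 y -0.0829 -0.0758 mid -0.0791 z [0.0528 0.0583] 7
0.595 y -0.0823 -0.0754 mid -0.0786 z [0.0544 0.0584] 7
0.605 y -0.0832 -0.0762 mid -0.0795 z [0.0555 0.0569] 8
0.615 y -0.0832 -0.0746 mid -0.0785 z [0.0531 0.0572] 8
0.625 y -0.083 -0.0751 mid -0.0789 z [0.0546 0.0572] 11
0.635 y -0.0855 -0.0748 mid -0.0803 z [0.0498 0.057 ] 13
0.645 y -0.0839 -0.0752 mid -0.0787 z [0.0515 0.0563] 4
```

>>> drive_tool(
  slide=[
    [0, 0, 0],
    [0, 0, 0],
    [0, 0, 0],
    [0, 0, -0.1],
    [0, 0, -0.25],
    [0, 0, -0.4],
    [0, 0, -0.5],
    [0, 0, -0.5],
  ],
  rotation=[
    [0, 0, 0],
    [0, 0, 0],
    [0, 0, 0],
    [0, 0, 0],
    [0, 0, 0],
    [0, 0, 0],
    [0, 0, 0],
    [0, 0, 0],
  ],
  gripper=0.4,
)

```text
clock: 53.55
eef_pos: [0.5487, -0.0829, 0.1766]
tool_rot: [-0.004, 1.0, -0.0, 0.002]
ft_force: [-1.0, -0.1, -0.9]
grip_width: 0.0339
grasp_force: 0.0
```

>>> drive_tool(
  slide=[
    [-0.14, 0, 0],
    [-0.28, 0, 0],
    [-0.28, 0, 0.1],
    [-0.28, 0, 0.25],
    [-0.28, 0, 0.4],
    [-0.28, 0, 0.45],
    [-0.28, 0, 0.515],
    [-0.28, 0, 0.515],
  ],
  rotation=[
    [0, 0, 0],
    [0, 0, 0],
    [0, 0, 0],
    [0, 0, 0],
    [0, 0, 0],
    [0, 0, 0],
    [0, 0, 0],
    [0, 0, 0],
  ],
)

```text
clock: 54.55
eef_pos: [0.6164, -0.0821, 0.0445]
tool_rot: [-0.004, 1.0, 0.0, -0.001]
ft_force: [0.1, 0.7, -0.5]
grip_width: 0.0342
grasp_force: 0.0
```

>>> drive_tool(
  slide=[
    [0, 0, 0],
    [0, 0, 0],
    [0, 0, 0],
    [0, 0, 0],
    [0, 0, 0],
    [0, 0, 0],
    [0, 0, 0],
    [0, 0, 0],
  ],
  rotation=[
    [0, 0, 0],
    [0, 0, 0],
    [0, 0, 0],
    [0, 0, 0],
    [0, 0, 0],
    [0, 0, 0],
    [0, 0, 0],
    [0, 0, 0],
  ],
  gripper=0,
)

```text
clock: 55.55
eef_pos: [0.6181, -0.0823, 0.0469]
tool_rot: [-0.004, 1.0, -0.0, 0.001]
ft_force: [0.9, 0.4, 6.9]
grip_width: 0.0119
grasp_force: 59.8
```

Gripped at 11.9 mm, so about 15 mm. I'll draw it back, release and move clear.

>>> drive_tool(
  slide=[
    [-0.02, 0, -0.008],
    [-0.05, 0, -0.008],
    [-0.08, 0, -0.008],
    [-0.11, 0, -0.008],
    [-0.14, 0, -0.008],
    [-0.17, 0, -0.008],
    [-0.2, 0, -0.008],
    [-0.2, 0, 0],
  ],
  rotation=[
    [0, 0, 0],
    [0, 0, 0],
    [0, 0, 0],
    [0, 0, 0],
    [0, 0, 0],
    [0, 0, 0],
    [0, 0, 0],
    [0, 0, 0],
  ],
)

```text
clock: 56.55
eef_pos: [0.6686, -0.0817, 0.0468]
tool_rot: [-0.004, 1.0, -0.0, 0.001]
ft_force: [-1.5, 1.1, 11.8]
grip_width: 0.0116
grasp_force: 60.5
```

>>> drive_tool(
  slide=[
    [0, 0, 0],
    [0, 0, 0],
    [0, 0, 0],
    [0, 0, -0.1],
    [0, 0, -0.25],
    [0, 0, -0.4],
    [0, 0, -0.5],
    [0, 0, -0.6],
  ],
  rotation=[
    [0, 0, 0],
    [0, 0, 0],
    [0, 0, 0],
    [0, 0, 0],
    [0, 0, 0],
    [0, 0, 0],
    [0, 0, 0],
    [0, 0, 0],
  ],
  gripper=0.4,
)

```text
clock: 57.55
eef_pos: [0.667, -0.0817, 0.1963]
tool_rot: [-0.004, 1.0, -0.0, -0.0]
ft_force: [-0.5, -0.9, 0.4]
grip_width: 0.0344
grasp_force: 0.0
```

>>> drive_tool(
  slide=[
    [0.2, 0, -0.2],
    [0.4, 0, -0.3],
    [0.6, 0, -0.4],
    [0.8, 0, -0.4],
    [0.9, 0, -0.4],
    [0.9, 0, -0.4],
    [0.9, 0, -0.4],
    [0.9, 0, -0.4],
  ],
  rotation=[
    [0, 0, 0],
    [0, 0, 0],
    [0, 0, 0],
    [0, 0, 0],
    [0, 0, 0],
    [0, 0, 0],
    [0, 0, 0],
    [0, 0, 0],
  ],
)

```text
clock: 58.55
eef_pos: [0.4431, -0.0835, 0.2951]
tool_rot: [-0.004, 1.0, -0.0, -0.001]
ft_force: [-0.5, -0.2, 0.0]
grip_width: 0.0341
grasp_force: 0.0
```

Run:
```python
from h import *
o=bot.get_obs();print(o['eef_pos'],o['ft_force'],o['clock'])
c=snap('scene');tip((.55,.72),-.083,zr=(.042,.085),c=c)
d=snap('top')
a=cv2.resize(c['image'][185:285,210:430],(400,300));b=cv2.resize(d['image'][125:305,225:445],(400,300))
cv2.imwrite('pics/f.png',np.hstack([a,b])[:,:,::-1])
P=cloud(d);k=P[(abs(P[...,0]-.61)<.07)&(abs(P[...,1]-.192)<.014)&(P[...,2]>.085)&(P[...,2]<.14)];print('lever',k[k[:,2].argsort()][-4:].round(3).tolist())
```

```text
[ 0.4431268  -0.08346361  0.29510742] [-0.48575614 -0.2251845   0.03396482] 58.55
0.595 y -0.0815 -0.0776 mid -0.0795 z [0.0496 0.0509] 3
0.605 y -0.0816 -0.0768 mid -0.0795 z [0.0504 0.0539] 7
0.615 y -0.081 -0.0781 mid -0.0798 z [0.0488 0.0512] 5
0.625 y -0.0839 -0.077 mid -0.0808 z [0.0491 0.0515] 6
0.635 y -0.0811 -0.075 mid -0.0776 z [0.0512 0.0537] 5
0.645 y -0.0839 -0.0748 mid -0.0793 z [0.0503 0.0551] 11
0.655 y -0.0815 -0.0746 mid -0.0776 z [0.0511 0.0542] 8
0.665 y -0.0831 -0.0743 mid -0.0786 z [0.0522 0.0541] 10
0.675 y -0.0831 -0.0754 mid -0.0789 z [0.0515 0.056 ] 9
0.685 y -0.0841 -0.0745 mid -0.0794 z [0.0499 0.0539] 16
0.695 y -0.0852 -0.0761 mid -0.0814 z [0.0474 0.0511] 6
lever [[0.62, 0.189, 0.123], [0.622, 0.189, 0.124], [0.62, 0.194, 0.124], [0.619, 0.191, 0.126]]
```

View pics/f.png

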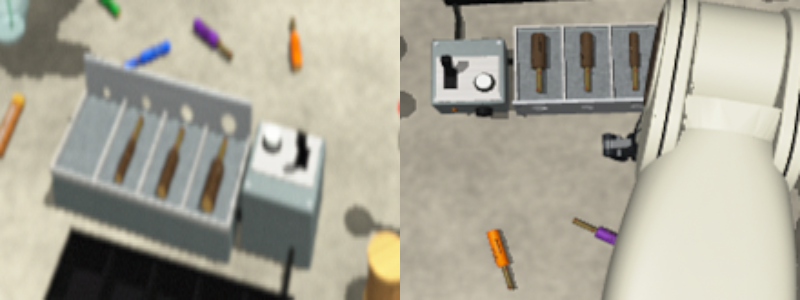

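The view shows all three cuttings lying clear of the plate in lanes 2, 3 and 4, at scene-crop (128,150), (172,165) and (215,175). The lever is up at (303,150), the button is released, and there are no brown cuttings left on the bench. Handing in.

```bash
python3 -c "
from workcell import bot
print(bot.job_done())"
```

```text
the job is handed in; nothing more can be done
None
```

The job is handed in with no verdict returned: the trip was tested, the lever looks fully up again (only the cameras show it), and the three cuttings on the bench lie clear of the plate in lanes 2, 3 and 4, each put in through its own hole.

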